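# Work the transit wedge out of the slide scanner and dock its carriage

### The job

The specimen carriage of the slide scanner is blocked by a saw-toothed transit wedge stuck in its gate. Work the wedge loose - it has a pull loop, and comes only if swung from side to side as it is drawn - until it is completely out of the gate, and leave it lying flat close by on the plate or bench. Then push the carriage fully home into the scanner, let go of everything, and leave the bottle, slide box, dish and beaker where they stand.

Things in the scene. Friction and masses are not known exactly. Their poses are not given: they have to be found in the camera images.
- dock: Fixed scanner dock; origin on the bench under the gate. Aluminium deck plate 8 mm thick, x -130..130, y -225..175 mm. The wedge lies along y through gate and guide and comes out only towards -y. White scanner housing (x 34..128, y 62..168 mm, 90 mm high) with its mouth to -x; the carriage runs to +x into it, centred on y = 115 mm.
- gate (a point): Middle of the dock's steel gate, at its foot on the deck (8 mm above the bench), axes as the dock. Two jaws 6 mm thick (y), inner faces at x +20 and -20 mm, outer at +46 and -46, joined by a bridge; opening 21 mm high above the deck, top 29 mm above it. The bar's teeth bite on the +y side of the jaws.
- guide (a point): Middle of the rear guide's foot on the deck, 69 mm from the gate along the dock's +y. A like arch, opening x -10..10 mm, 56 mm wide outside, 6 mm thick, same heights. The wedge's 16 mm wide tongue passes through it with 2 mm play each side, so the wedge swings sideways about this point.
- wedge_loop (a point): Centre of the pull loop at the tail of the loose black plastic wedge (about 220 g, 198 mm long), 14 mm above its underside, which rests on the deck. Axes of the wedge: +y from loop to nose, z up. The loop is a rectangular frame, outside 80 (x) by 60 (y) mm, 28 mm high, bars 10 mm wide: a hole of 60 by 40 mm, open from above down to the deck.
- wedge_teeth (a point): On the wedge's centre line at its first tooth, 53 mm from wedge_loop towards the nose, 9 mm above the underside; axes as wedge_loop. Bar 20 mm wide, 18 mm high, with three teeth 5 mm thick, 22 mm apart, raked 17 degrees to the nose, standing out in turn on +x, -x, +x to 25.5, 25, 24.5 mm from the centre line. At the start all are just inside (+y of) the gate.
- wedge_nose (a point): Middle of the nose end face of the wedge, 168 mm from wedge_loop along the wedge's +y, 9 mm above its underside; axes as wedge_loop. How it acts: a straight pull jams a tooth flat on its jaw; with the loop swung away from that tooth's side till the bar meets the other jaw (15 to 25 mm at the loop, a few N), it passes. Ease or push back 5 mm and swing across for the next. After three it slides freely.
- carriage (a joint): Travel of the specimen carriage along the dock's +x, in m: 0 = fully out, 0.070 = fully home in the scanner (hard stop). It stays where left and takes about 2 to 4 N to slide. The tongue of the wedge blocks it at about 0.014.
- carriage_tab (a point): Middle of the rear face (facing the dock's -x) of the upright steel push tab of the carriage, 58 mm above the bench; axes as the dock. The tab is 56 mm wide (y), 8 mm thick, its top 75 mm above the bench; the rear face runs down flush with the carriage to 11 mm above the bench.
- reagent: Bystander: brown glass bottle, 48 mm across, 85 mm high, standing on the deck; origin under its base.
- slide_box: Bystander: open white slide box 100 x 60 x 32 mm on the bench; origin under its base.
- dish: Bystander: clear dish 90 mm across, 16 mm high, on the bench; origin under its base.
- beaker: Bystander: glass beaker 66 mm across, 85 mm high, on the bench; origin under its base.
There are look-alikes about, which are no part of the job. Of the things like the part that bears wedge_loop, leave any that is red; of the rest the larger one is meant.

How it is judged:
By the outcome, as a careful person would: the job done as asked, in the order asked, and still so for the second after the job is handed in, with the robot touching nothing.
It also fails if it takes over 69 s, if anything falls off the work surface, if the arm or the gripper's body presses on something with over 40 N, if the wrist force passes 120 N, or if a joint passes its speed limit or range.

### The arm

A 6-joint arm with a two-finger parallel gripper is mounted at the origin on the work surface. World frame = base frame: x ahead of the robot, y to its left, z up, the work surface at z = 0. Lengths are in m, angles in rad, forces in N, time in s.
With the tool pointing down it reaches from about 0.275 to 0.975 m from the base axis. Payload 8.4 kg.
Tool frame: the origin (TCP) lies midway between the tips of the shut fingers; the grasp point (between the pads) lies ctrl.hold_point_z behind it (ctrl.hold_point_z is the distance from the TCP to the grasp point, in m); z points along the fingers, y is the direction in which the jaws open and shut (so a half turn about z gives the same grasp; the last joint's range is limited). The gripper opens to 92 mm and grips with 3 to 60 N. Pads are 20 mm wide; open, the fingers measure 128 mm over their backs; the gripper's body (75 mm by 189 mm) begins 69 mm behind the grasp point.
Start: joints at [1.187, 0.353, 1.633, -0, 1.155, -0.002], TCP at [0.233, 0.58, 0.215] pointing down, gripper open.
Joint ranges: [-2.63, 2.63], [-0.92, 2.1], [0.06, 2.66], [-1.3, 4.44], [0, 2.69], [-3.02, 3.02]. Speed limits (rad/s): [2.22, 2.22, 2.79, 3.14, 3.14, 3.14].

### API

Orientations are given as a unit quaternion [x, y, z, w].
In Python, from bench import ctrl gives the robot as it stands.
- The arm moves only by the shell command python3 -m pendant 'ROWS' [FORCE]. ROWS is JSON, one flat list of numbers, 7 for each row, row after row: the shift along the tool's x, y, z in m, then the turn, a rotation vector about the tool's x, y, z in degrees, then the finger opening in m, from 0 to 0.0919. In form: [x, y, z, rx, ry, rz, grip, x, y, z, rx, ry, rz, grip, ...]. A call has exactly 8 rows; each row shifts and turns the commanded pose from where the row before left it, along the tool's axes as they then stand; what a row does not reach is not made up. A row lasts 1/10 s, in which the tool goes at most 50 mm and 8.59 degrees, less where a joint would pass 70% of its speed; a pose out of reach is approached as far as the arm can. A call with a gripper value outside its range is refused whole. The fingers move at their own pace and stop on an object; FORCE is the grip in N (left out, the last holds). Time passes only in rows, so rows that do not move let the fingers close, or fill a call up. It gives the time, the measured TCP pose, the force and the opening at its end, in the units of the state.
- ctrl.get_state(): the state, without advancing time (a new reading comes with each control period).
- ctrl.get_image(name): name is "scene" or "top"; returns the picture (400x640x3 uint8, blue, green, red); there is no depth.
- ctrl.camera_info(name): a dict with "fx", "fy", "cx", "cy" (pixels), "k1" (the pictures are not rectified: a ray, as slopes to the right and down, at radius r is drawn at 1 + k1 r^2 times it, then the intrinsics apply), "rvec" (rotation vector, rad) and "tvec" (3), from world to camera coordinates, as OpenCV has them. Camera axes: x right, y down, z forward; pixel columns grow to the right and rows downward; lengths in m; the calibration is good to about 2 mm. A picture is of the moment at which its call begins. camera_info takes no time and is no camera call.
- ctrl.job_done(): hands the job in, once; it reports no verdict.
Trained networks look in the newest picture that a camera, given by its name, has taken for a name from the list of things; names that differ only in an ending like _2 or _b are one class to them, and where a whole thing is asked for, a point or a joint stands for the part that bears it (a point fixed in the world has none). Each returns a list of dicts, best first, with "conf" (0 to 1); they miss things now and then, are a little off and sometimes report something else, mostly with a low value. They report only what shows in the picture. A call takes as long as a camera call. They do not tell look-alikes from the thing itself.
- ctrl.recognise(thing, camera): "centre" ([column, row] in pixels, amid what is visible of it).
- ctrl.regions_of(thing, camera): "region" (400x640 bool, what is visible of it) and "centre" ([column, row] in pixels, amid what is visible of it).
The state is a dict: "clock": time; "joint_positions": joint angles; "qd": joint speeds; "effort": joint torques, N m; "position": TCP position; "eef_rot": TCP orientation; "wrist_force": force on the tool from outside, world axes, zero at the start; "moment": the same for the moment, N m; "gripper_width": finger opening in m.
Only numpy, scipy, OpenCV 4.12 (cv2) and the standard library are available. Lean on these libraries where they do the work, as an engineer would, in place of code of your own. Each camera call takes 0.05 s, during which the arm holds its last target.

## Working session

There is one attempt and no reset: what is moved stays moved. The work goes in short steps, Python scripts to look and compute and a shell command to move; the robot and the scene stay as the last step left them, time stands still between calls to the robot, and variables do not carry over. Pictures are saved under pics/ and viewed, and the job is handed in when it is done.

```bash
ls; mkdir -p pics; cat > h.py <<'E'
import numpy as np, cv2
from bench import ctrl
from scipy.spatial.transform import Rotation as R
def pix2z(cam,p,z):
    c=ctrl.camera_info(cam); 
    s=np.array([(p[0]-c['cx'])/c['fx'],(p[1]-c['cy'])/c['fy']]); u=s.copy()
    for _ in range(30): u=s/(1+c['k1']*(u@u))
    Rm=cv2.Rodrigues(np.array(c['rvec'],float))[0]; t=np.array(c['tvec'],float).ravel()
    o=-Rm.T@t; d=Rm.T@np.array([u[0],u[1],1.])
    return o+d*(z-o[2])/d[2]
def proj(cam,P):
    c=ctrl.camera_info(cam); Rm=cv2.Rodrigues(np.array(c['rvec'],float))[0]
    q=Rm@np.array(P,float)+np.array(c['tvec'],float).ravel(); u=q[:2]/q[2]; u=u*(1+c['k1']*(u@u))
    return np.array([u[0]*c['fx']+c['cx'],u[1]*c['fy']+c['cy']])
E
python3 - <<'E'
from h import *
np.set_printoptions(precision=4,suppress=True)
for n in('scene','top'):
    cv2.imwrite(f'pics/{n}0.png',ctrl.get_image(n)); print(ctrl.camera_info(n))
for t in ['wedge_loop','wedge_teeth','wedge_nose','gate','guide','carriage_tab','dock','reagent','slide_box','dish','beaker']:
  for n in('scene','top'):
    print(t,n,[(np.round(d['centre'],1).tolist(),round(d['conf'],2)) for d in ctrl.recognise(t,n)])
print(ctrl.get_state(),ctrl.hold_point_z)
E
```

```text
pics
{'fx': 410.9551774559936, 'fy': 410.9551774559936, 'cx': 326.4380482273955, 'cy': 198.27798304302848, 'k1': 0.02382309144187515, 'rvec': array([ 1.9381,  1.7514, -0.5552]), 'tvec': array([-0.105 , -0.4198,  1.4794])}
{'fx': 410.64046465787254, 'fy': 410.64046465787254, 'cx': 313.7857678222842, 'cy': 197.93694102874832, 'k1': -0.10517173277222433, 'rvec': array([ 2.1689, -2.0506,  0.2099]), 'tvec': array([0.0003, 0.6031, 1.3308])}
wedge_loop scene [([434.5, 266.5], 0.95), ([325.8, 290.2], 0.71), ([304.9, 204.6], 0.58)]
wedge_loop top [([239.3, 153.7], 0.77), ([325.2, 215.2], 0.56)]
wedge_teeth scene [([304.8, 201.8], 0.89), ([436.8, 265.7], 0.72), ([326.9, 292.4], 0.6), ([310.9, 211.6], 0.28)]
wedge_teeth top [([322.4, 216.2], 0.9), ([322.0, 146.7], 0.76), ([239.6, 152.0], 0.61)]
wedge_nose scene [([326.7, 295.9], 0.78), ([431.3, 266.0], 0.78), ([304.0, 202.9], 0.67)]
wedge_nose top [([240.1, 153.0], 0.8), ([324.3, 146.2], 0.7), ([320.8, 213.5], 0.65)]
gate scene [([305.2, 207.0], 0.82)]
gate top [([324.8, 214.3], 0.82)]
guide scene [([310.1, 214.6], 0.88)]
guide top [([324.6, 22
[... 303 characters left out ...]
.94)]
slide_box top [([439.2, 246.5], 0.73)]
dish scene [([441.3, 158.7], 0.77)]
dish top [([203.7, 252.9], 0.82)]
beaker scene [([464.9, 199.3], 0.69)]
beaker top [([199.4, 192.8], 0.87), ([328.0, 217.3], 0.45)]
{'clock': 1.2, 'joint_positions': array([ 1.1866,  0.353 ,  1.6334,  0.    ,  1.1552, -0.0024]), 'qd': array([-0.001 , -0.0003, -0.0032, -0.0009,  0.0007,  0.    ]), 'effort': array([  0.0001, -59.3763, -33.4579,   0.0699,   0.0157,  -0.0001]), 'position': array([0.2328, 0.58  , 0.2146]), 'eef_rot': array([ 0.1897,  0.9818,  0.    , -0.    ]), 'wrist_force': array([-0.6133,  0.3716,  0.7924]), 'moment': array([ 0.0322,  0.0011, -0.0071]), 'gripper_width': 0.09183365494566392} 0.0187
```

View pics/scene0.png

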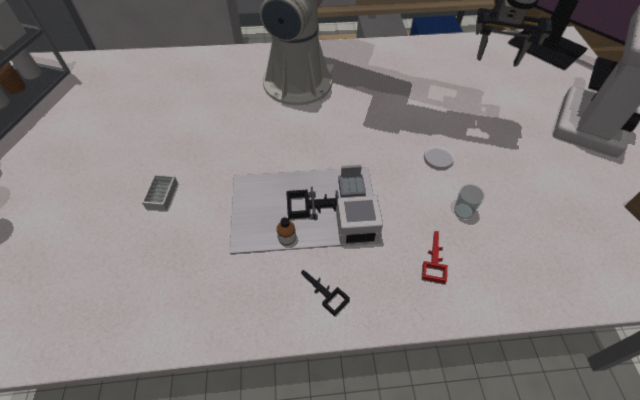

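View pics/top0.png

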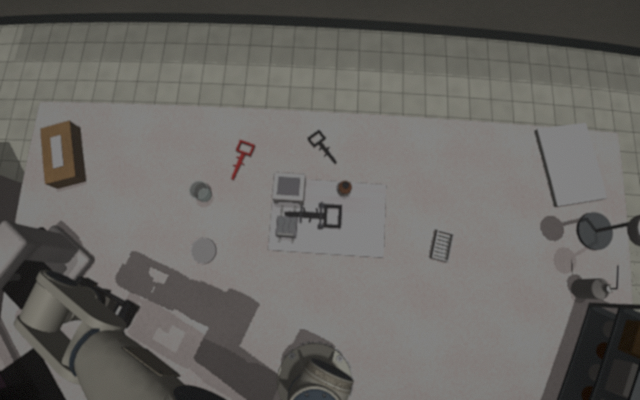

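```bash
python3 - <<'E'
import cv2
t=cv2.imread('pics/top0.png');cv2.imwrite('pics/topc.png',cv2.resize(t[130:280,220:400],None,fx=4,fy=4,interpolation=cv2.INTER_CUBIC))
t=cv2.imread('pics/scene0.png');cv2.imwrite('pics/scenec.png',cv2.resize(t[140:315,230:460],None,fx=3.4,fy=3.4,interpolation=cv2.INTER_CUBIC))
E
```

```text
(no output)
```

View pics/topc.png

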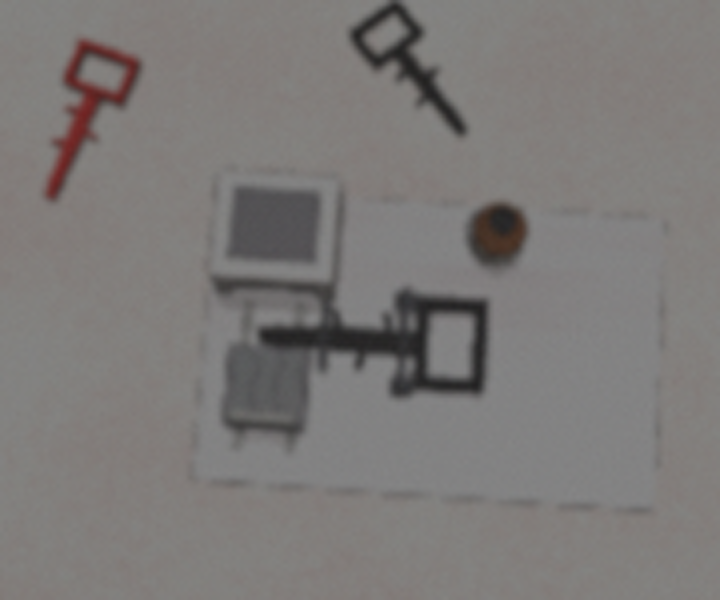

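View pics/scenec.png

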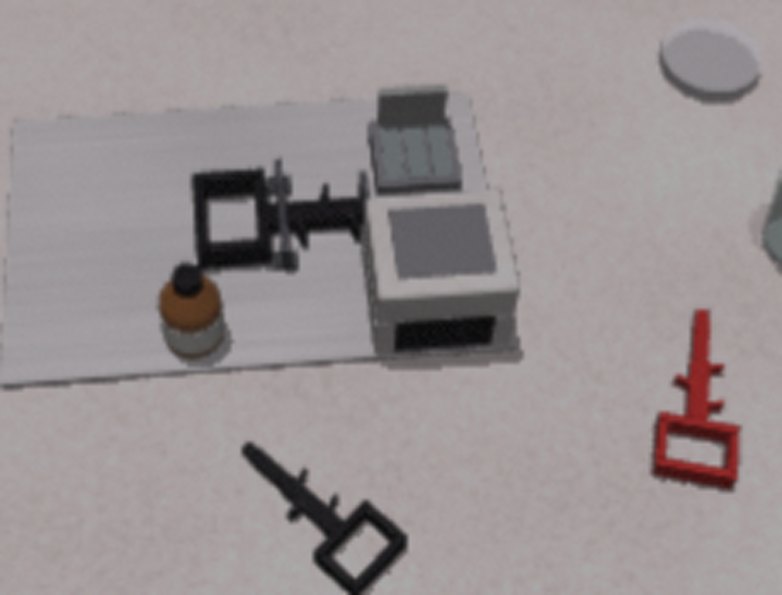

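The look-alikes, as top-image pixels, are the red wedge (240,153), the small black wedge (322,147), and the larger black wedge in the gate (loop about 334,216). The last is meant. The close crop shows its loop at crop (455,345), seated at the gate. Next I'll fit the dock pose.

```bash
cat > fit.py <<'E'
from h import *
from scipy.optimize import least_squares
np.set_printoptions(precision=4,suppress=True)
def T(c): return np.array([220+c[0]/4,130+c[1]/4])-0.375
def S(c): return np.array([230+c[0]/3.4,140+c[1]/3.4])-0.35
obs=[('top',T((665,218)),(.130,-.225,.008)),('top',T((655,510)),(-.130,-.225,.008)),('top',T((193,482)),(-.130,.175,.008)),
('scene',S((12,118)),(-.130,-.225,.008)),('scene',S((3,385)),(.130,-.225,.008)),('scene',S((470,94)),(-.130,.175,.008)),
('top',T((213,170)),(.128,.168,.098)),('top',T((342,180)),(.128,.062,.098)),('top',T((337,287)),(.034,.062,.098)),
('scene',S((518,293)),(.128,.168,.098)),('scene',S((380,305)),(.128,.062,.098)),('scene',S((368,200)),(.034,.062,.098)),('scene',S((500,192)),(.034,.168,.098))]
def w(p,P): c,s=np.cos(p[2]),np.sin(p[2]); return np.array([p[0]+c*P[0]-s*P[1],p[1]+s*P[0]+c*P[1],P[2]])
def res(p): return np.concatenate([proj(c,w(p,P))-o for c,o,P in obs])
E
python3 - <<'E'
from fit import *
r=least_squares(res,[.5,0,0],loss='soft_l1'); p=r.x; print(p,np.degrees(p[2])); print(res(p).reshape(-1,2))
np.save('dock.npy',p)
print('gate',w(p,(0,0,.008)),'guide',w(p,(0,.069,.008)))
# bystanders
for n,pp,z in [('bottle top cap',T((502,220)),.093),('loop c', T((455,345)),.036)]:
    q=pix2z('top',pp,z); c,s=np.cos(p[2]),np.sin(p[2]); d=q[:2]-p[:2]; print(n,q,'dock',c*d[0]+s*d[1],-s*d[0]+c*d[1])
for n in('top','scene'):
    im=cv2.imread(f'pics/{n}0.png'); x0,y0,k,ww,hh=(220,130,4,180,150) if n=='top' else (230,140,3.4,230,175)
    im=cv2.resize(im[y0:y0+hh,x0:x0+ww],None,fx=k,fy=k,interpolation=cv2.INTER_CUBIC)
    def line(P,col):
        q=[tuple(int(v) for v in ((proj(n,w(p,a))+.4-[x0,y0])*k)) for a in P]
        for a,b in zip(q,q[1:]+q[:1]): cv2.line(im,a,b,col,1)
    def rect(a,b,c,d,z,col): line([(a,c,z),(b,c,z),(b,d,z),(a,d,z)],col)
    rect(-.13,.13,-.225,.175,.008,(0,255,0)); rect(.034,.128,.062,.168,.098,(0,255,255))
    rect(-.046,.046,-.003,.003,.037,(255,0,0)); rect(-.028,.028,.066,.072,.037,(255,0,255))
    ly=-.053+.009
    cv2.imwrite(f'pics/{n}ov.png',im)
E
```

```text
[ 0.5541  0.0078 -0.0187] -1.0727346862575893
[[ 0.2383 -0.5213]
 [-0.3358 -0.2586]
 [-0.6522 -1.869 ]
 [ 0.1466  0.3614]
 [-1.8827 -0.1325]
 [-0.2253 -0.4249]
 [ 0.8729 -2.8391]
 [ 0.097  -3.0912]
 [-0.9076 -2.4204]
 [ 1.4299 -2.6641]
 [-0.7566 -3.3338]
 [-1.1033 -3.2582]
 [ 0.6629 -3.4441]]
gate [0.5541 0.0078 0.008 ] guide [0.5554 0.0767 0.008 ]
bottle top cap [ 0.6469 -0.0682  0.093 ] dock 0.09421122076175965 -0.07423726279136433
loop c [ 0.5486 -0.0361  0.036 ] dock -0.004660962421991956 -0.04397296714367581
```

View pics/topov.png

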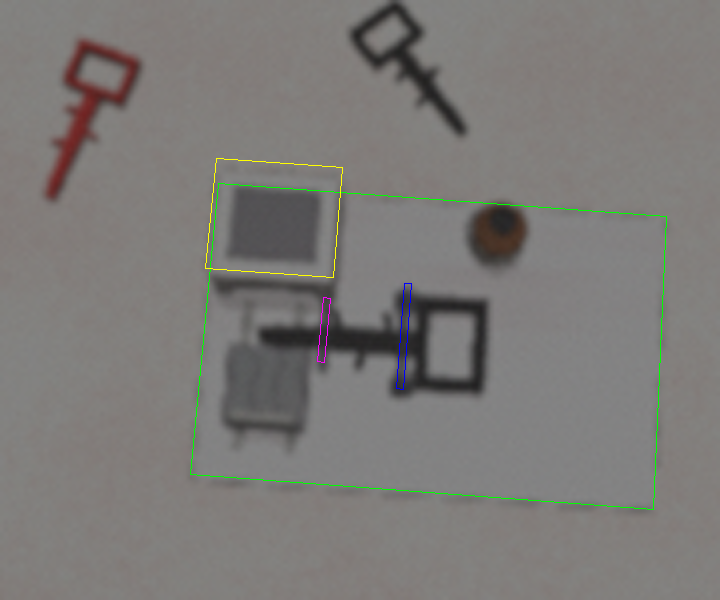

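View pics/sceneov.png

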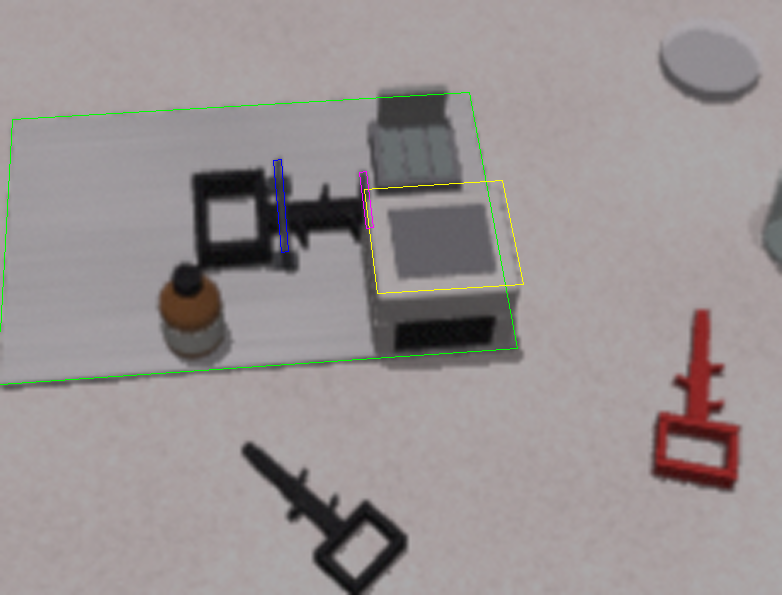

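```bash
python3 - <<'E'
from fit import *
for n in('top','scene'):
    c=ctrl.camera_info(n);Rm=cv2.Rodrigues(c['rvec'])[0];print(n,-Rm.T@c['tvec'])
o0=list(obs)
# loop top corners outside: (x,y) order
top=[T(a) for a in[(420,298),(487,300),(485,392),(417,388)]]
L=[(.04,.03),(.04,-.03),(-.04,-.03),(-.04,.03)]
for zh in (.098,.09,.08):
    ob=[(c,o,(P[0],P[1],zh if P[2]>.05 else P[2])) for c,o,P in o0]
    f=lambda p:np.concatenate([proj(c,w(p,P))-o for c,o,P in ob])
    r=least_squares(f,[.55,0,0],loss='soft_l1');print(zh,r.x,r.cost); print(f(r.x).reshape(-1,2)[6:].T)
f=lambda p:np.concatenate([proj(c,w(p,P))-o for c,o,P in o0[:6]]);r=least_squares(f,[.55,0,0]);print('deck',r.x,r.cost,f(r.x).reshape(-1,2).T)
f=lambda p:np.concatenate([proj('top',w(p,(*l,.036)))-o for l,o in zip(L,top)]);r=least_squares(f,[.55,0,0]);print('loop top',r.x,r.cost)
# scene loop top corners: nose side at right
sc=[S(a) for a in[(270,252),(200,262),(193,174),(265,170)]]
f2=lambda p:np.concatenate([proj('scene',w(p,(*l,.036)))-o for l,o in zip(L,sc)]);r=least_squares(f2,[.55,0,0]);print('loop scene',r.x,r.cost,f2(r.x).reshape(-1,2).T)
E
python3 - <<'E'
import cv2
t=cv2.imread('pics/scene0.png');cv2.imwrite('pics/sc2.png',cv2.resize(t[180:230,275:385],None,fx=7,fy=7,interpolation=cv2.INTER_CUBIC))
t=cv2.imread('pics/top0.png')[165:265,260:350]*1.6;cv2.imwrite('pics/tc2.png',cv2.resize(t.clip(0,255).astype('uint8'),None,fx=6,fy=6,interpolation=cv2.INTER_CUBIC))
E
```

```text
top [0.3192 0.017  1.4257]
scene [ 1.2116 -0.034   0.9522]
0.098 [ 0.5541  0.0078 -0.0187] 20.45208184577459
[[ 0.8729  0.097  -0.9076  1.4299 -0.7566 -1.1033  0.6629]
 [-2.8391 -3.0912 -2.4204 -2.6641 -3.3338 -3.2582 -3.4441]]
0.09 [ 0.5536  0.008  -0.0166] 12.108074300649143
[[ 0.9132 -0.0311 -0.9658  1.1879 -0.6942 -1.0942  0.3983]
 [-1.954  -2.2796 -1.7473 -1.2447 -1.8498 -1.6473 -1.8936]]
0.08 [ 0.5517  0.0086 -0.0104] 4.653465347513215
[[ 0.7393 -0.3967 -1.1458  0.9967 -0.4459 -1.0472  0.0512]
 [-0.3449 -0.8703 -0.4906 -0.144  -0.544  -0.1226 -0.5569]]
deck [ 0.5519  0.0089 -0.0099] 2.4720484996279586 [[-0.3959 -0.3294 -0.7424  0.139  -0.9869 -0.4246]
 [-0.4905 -0.1778 -0.7648  0.2898 -0.294  -1.388 ]]
loop top [ 0.5492 -0.0338  0.0168] 0.2676307727899399
loop scene [ 0.5585 -0.0322  0.0016] 1.9849185745305278 [[ 0.9993 -0.8341 -0.2538  0.0862]
 [-0.0418 -1.1426  0.8695  0.3748]]
```

View pics/sc2.png

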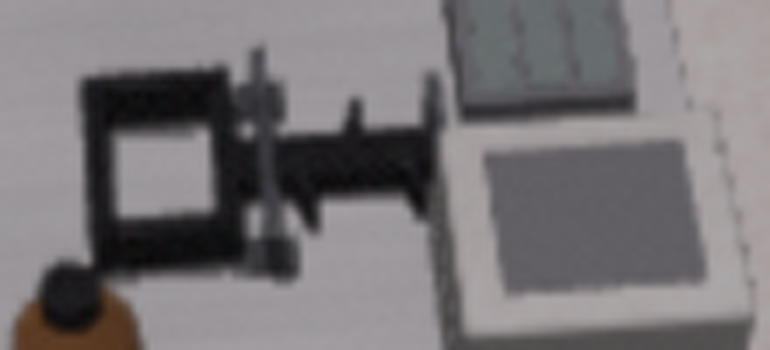

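View pics/tc2.png

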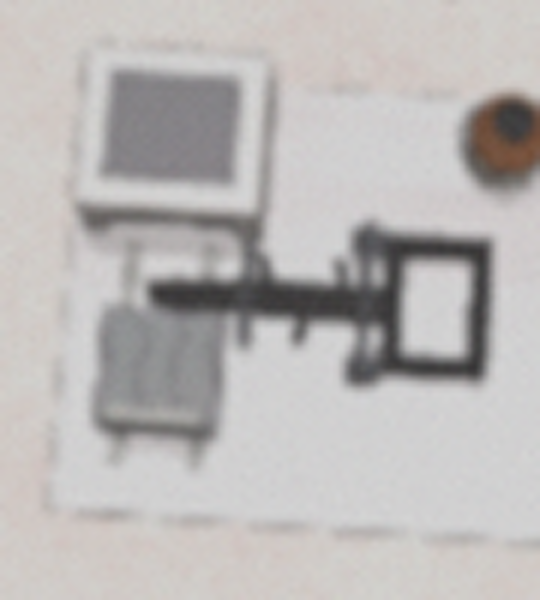

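```bash
python3 - <<'E'
from fit import *
for sel,nm in((lambda o:o[0]=='top','top'),(lambda o:o[0]=='scene','scene')):
    ob=[o for o in obs[:6] if sel(o)]
    f=lambda p:np.concatenate([proj(c,w(p,P))-o for c,o,P in ob]);r=least_squares(f,[.55,0,0]);print(nm,r.x,r.cost)
def fz(ob,lab):
    f=lambda p:np.concatenate([proj(c,w(p,(P[0],P[1],p[3])))-o for c,o,P in ob]);r=least_squares(f,[.55,0,0,.02],loss='soft_l1');print(lab,r.x,r.cost)
fz(obs[:6],'deck');fz(obs[6:],'housing')
A=lambda c:np.array([275+c[0]/7,180+c[1]/7])-.43
B=lambda c:np.array([260+c[0]/6,165+c[1]/6])-.42
# hole corners at top? outer loop top
L=[(.04,.03),(.04,-.03),(-.04,-.03),(-.04,.03)]
lo=[('top',B(b),(*l,0)) for b,l in zip([(398,240),(492,242),(484,380),(392,374)],L)]+[('scene',A(b),(*l,0)) for b,l in zip([(240,240),(92,250),(82,80),(228,68)],L)]
fz(lo,'loop')
fz([('top',B((103,428)),(0,.028,0)),('top',B((212,430)),(0,-.028,0))]+[('scene',S((378,92)),(0,-.028,0)),('scene',S((446,88)),(0,.028,0))],'tab top')
E
```

```text
top [ 0.55    0.0072 -0.0069] 0.08597904096036652
scene [ 0.5538  0.01   -0.0131] 0.9832521766689054
deck [ 0.5509  0.0085 -0.0102  0.0044] 1.5888016194622832
housing [ 0.5503  0.009  -0.0123  0.0767] 1.9321184981562656
loop [ 0.5498 -0.0338 -0.007   0.0257] 2.7116864402231915Traceback (most recent call last):
  File "<stdin>", line 14, in <module>
  File "<stdin>", line 6, in fz
    return func(*args, **kwargs)
    result = trf(vector_fun.fun, vector_fun.jac, x0, f0, J0, lb, ub, ftol, xtol,
                 gtol, max_nfev, x_scale, loss_function, tr_solver,
                 tr_options.copy(), verbose, callback=callback_wrapped)
    return trf_no_bounds(
        fun, jac, x0, f0, J0, ftol, xtol, gtol, max_nfev, x_scale,
        loss_function, tr_solver, tr_options, verbose, callback=callback)
    J = jac(x)
    self._update_jac()
    ~~~~~~~~~~~~~~~~^^
    self.J = self.jac_wrapped(xp_copy(self.x), f0=self.f)
             ~~~~~~~~~~~~~~~~^^^^^^^^^^^^^^^^^^^^^^^^^^^^
    J, dct = approx_derivative(
             ~~~~~~~~~~~~~~~~~^
        self.fun,
        ^^^^^^^^^
    ...<2 lines>...
[... 252 characters left out ...]
                            ^^^^^^^^^^^^^^^^^^^^^^
                             mf)
                             ^^^
    df = [f_eval - f0 for f_eval in f_evals]
                                    ^^^^^^^
    f = np.atleast_1d(self.fun(x, *self.args, **self.kwargs))
                      ~~~~~~~~^^^^^^^^^^^^^^^^^^^^^^^^^^^^^^
    return np.atleast_1d(self.fun(x))
                         ~~~~~~~~^^^
    return self.f(x, *self.args, **self.kwargs)
           ~~~~~~^^^^^^^^^^^^^^^^^^^^^^^^^^^^^^
  File "<stdin>", line 6, in <lambda>
  File "h.py", line 12, in proj
    c=ctrl.camera_info(cam); Rm=cv2.Rodrigues(np.array(c['rvec'],float))[0]
ValueError: time passes only in moves, steps and waits
```

```bash
python3 -m pendant '[0,0,0,0,0,-7.07,0.034, 0,0,0,0,0,-7.07,0.034, 0,0,0,0,0,-7.06,0.034, -0.0204,-0.0397,0,0,0,0,0.034, -0.0204,-0.0397,0,0,0,0,0.034, -0.0204,-0.0397,0,0,0,0,0.034, -0.0204,-0.0397,0,0,0,0,0.034, -0.0204,-0.0397,0,0,0,0,0.034]' 25
python3 -m pendant '[-0.0204,-0.0397,0,0,0,0,0.034, -0.0204,-0.0397,0,0,0,0,0.034, -0.0204,-0.0397,0,0,0,0,0.034, -0.0204,-0.0397,0,0,0,0,0.034, -0.0204,-0.0397,0,0,0,0,0.034, -0.0204,-0.0397,0,0,0,0,0.034, -0.0204,-0.0397,0,0,0,0,0.034, -0.0204,-0.0397,0,0,0,0,0.034]'
python3 - <<'E'
from h import *
s=ctrl.get_state();print(s['position'],s['eef_rot'],R.from_quat(s['eef_rot']).as_matrix().T.round(4),s['joint_positions'])
E
```

```text
clock: 2.0
position: [0.333, 0.3788, 0.2147]
eef_rot: [0.006, 1.0, 0.0, 0.0]
wrist_force: [0.5, -0.6, -0.0]
gripper_width: 0.0344
clock: 2.8
position: [0.4926, 0.059, 0.2149]
eef_rot: [0.006, 1.0, 0.0, 0.0]
wrist_force: [0.1, -0.2, -0.1]
gripper_width: 0.0341
[0.49262781 0.05902099 0.21490255] [5.94908807e-03 9.99982231e-01 8.62536341e-05 3.72801354e-04] [[-9.999e-01  1.190e-02 -7.000e-04]
 [ 1.190e-02  9.999e-01  2.000e-04]
 [ 7.000e-04  2.000e-04 -1.000e+00]] [ 1.16158599e-01  1.50680383e-01  1.90307417e+00  9.08252905e-05
  1.08707704e+00 -1.44278169e+00]
```

```bash
python3 -m pendant '[-0.0198,-0.0392,0,0,0,0,0.034, -0.0198,-0.0392,0,0,0,0,0.034, -0.0198,-0.0392,0,0,0,0,0.034, 0,0,0.035,0,0,0,0.034, 0,0,0.035,0,0,0,0.034, 0,0,0.035,0,0,0,0.034, 0,0,0.035,0,0,0,0.034, 0,0,0,0,0,0,0.034]'
python3 - <<'E'
from h import *
im=ctrl.get_image('scene');cv2.imwrite('pics/s1.png',cv2.resize(im[110:260,215:395],None,fx=4,fy=4,interpolation=cv2.INTER_CUBIC))
im=ctrl.get_image('top');cv2.imwrite('pics/t1.png',cv2.resize((im[150:270,240:390]*1.5).clip(0,255).astype('uint8'),None,fx=4,fy=4,interpolation=cv2.INTER_CUBIC))
p=ctrl.get_state()['position'];print(p)
for n in('scene','top'):print(n,proj(n,p))
E
```

```text
clock: 3.6
position: [0.5467, -0.0572, 0.0708]
eef_rot: [0.006, 1.0, 0.0, -0.004]
wrist_force: [-0.1, -0.6, -0.3]
gripper_width: 0.0338
[ 0.54988797 -0.05748228  0.0748472 ]
scene [287.52948113 192.19083873]
top [340.32207784 213.98108473]
```

View pics/s1.png

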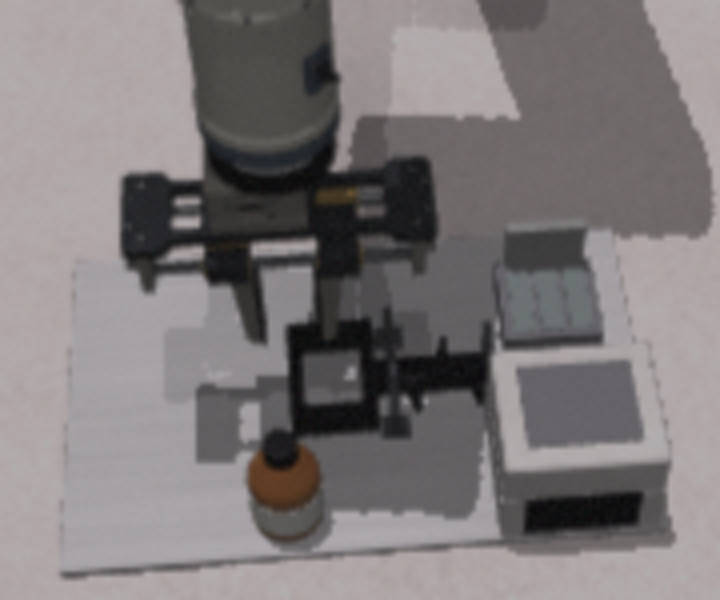

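View pics/t1.png

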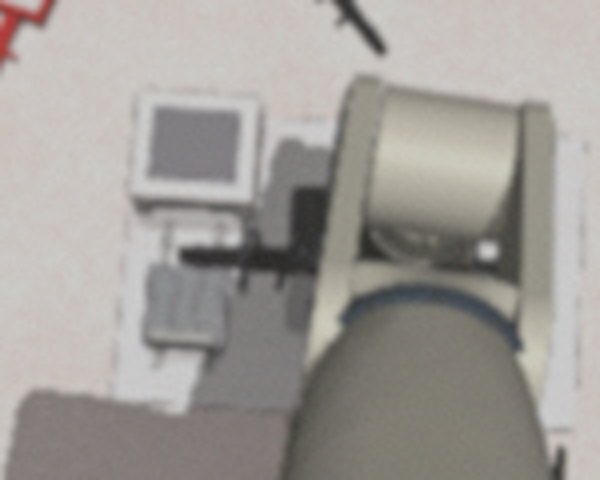

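```bash
python3 -m pendant '[-0.0015,-0.0015,0.015,0,0,0,0.034, 0,0,0.015,0,0,0,0.034, 0,0,0.015,0,0,0,0.034, 0,0,0.011,0,0,0,0.034, 0,0,0.005,0,0,0,0.034, 0,0,0,0,0,0,0.034, 0,0,0,0,0,0,0.034, 0,0,0,0,0,0,0.034]'
python3 - <<'E'
from h import *
im=ctrl.get_image('scene');cv2.imwrite('pics/s2.png',cv2.resize(im[130:240,255:355],None,fx=5,fy=5,interpolation=cv2.INTER_CUBIC))
s=ctrl.get_state();print(s['position'],s['wrist_force'])
E
```

```text
clock: 4.5
position: [0.5519, -0.059, 0.0141]
eef_rot: [0.006, 1.0, -0.0, 0.0]
wrist_force: [-0.5, 0.0, -0.0]
gripper_width: 0.0341
[ 0.55191689 -0.05903952  0.01412716] [ 0.3801197  -0.321849    0.72309672]
```

View pics/s2.png

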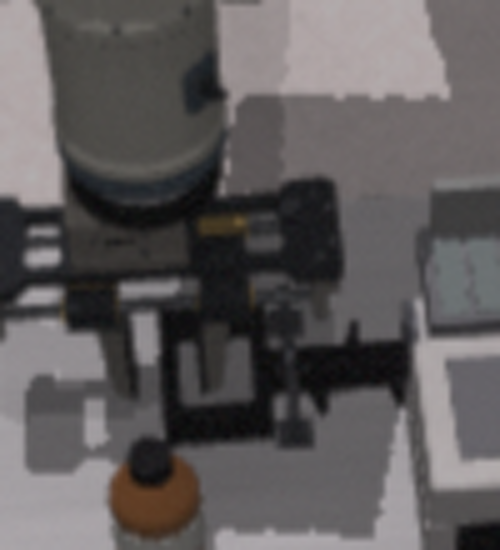

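The fingers straddle the loop's rear bar, with tips at crop (125,395) and (212,388) and the bar between them. Closing now.

```bash
python3 -m pendant '[0,0,0,0,0,0,0.005, 0,0,0,0,0,0,0.005, 0,0,0,0,0,0,0.005, 0,0,0,0,0,0,0.005, 0,0,0,0,0,0,0.005, 0,0,0,0,0,0,0.005, 0,0,0,0,0,0,0.005, 0,0,0,0,0,0,0.005]' 25
python3 - <<'E'
from h import *
s=ctrl.get_state();print(s['position'],s['wrist_force'],s['gripper_width'],s['moment'])
E
```

```text
clock: 5.35
position: [0.5515, -0.059, 0.0137]
eef_rot: [0.006, 1.0, 0.0, 0.0]
wrist_force: [-1.2, 0.2, 5.1]
gripper_width: 0.0097
[ 0.55149469 -0.05895458  0.01371425] [-1.16031691  0.20514187  5.14345874] 0.009682985392077723 [0.25211913 0.22434643 0.02665702]
```

```bash
python3 -m pendant '[0.0024,0,0,0,0,1,0.005, 0.0024,0,0,0,0,1,0.005, 0.0024,0,0,0,0,1,0.005, 0.0024,0,0,0,0,1,0.005, 0.0024,0,0,0,0,1,0.005, 0.0024,0,0,0,0,1,0.005, 0.0024,0,0,0,0,1,0.005, 0,0,0,0,0,0,0.005]'
python3 - <<'E'
from h import *
s=ctrl.get_state();print(s['position'],s['wrist_force'],s['gripper_width'],s['moment'],R.from_quat(s['eef_rot']).as_matrix()[:,1])
E
```

```text
clock: 6.15
position: [0.5344, -0.0579, 0.0137]
eef_rot: [0.067, 0.998, 0.0, -0.0]
wrist_force: [0.7, -0.8, 5.0]
gripper_width: 0.0097
[ 0.53444908 -0.05790038  0.01371353] [ 0.65393191 -0.82904777  4.99164372] 0.009706754821551214 [-0.02858369 -0.22163001 -0.1978157 ] [1.34510336e-01 9.90912191e-01 1.18395296e-05]
```

```bash
python3 -m pendant '[0.0012,0,0,0,0,0.5,0.005, 0.0012,0,0,0,0,0.5,0.005, 0.0012,0,0,0,0,0.5,0.005, 0.0012,0,0,0,0,0.3,0.005, 0,0,0,0,0,0,0.005, 0,-0.002,0,0,0,0,0.005, 0,-0.002,0,0,0,0,0.005, 0,0,0,0,0,0,0.005]'
python3 - <<'E'
from h import *
s=ctrl.get_state();print(s['position'],s['wrist_force'],s['gripper_width'],s['moment'],R.from_quat(s['eef_rot']).as_matrix()[:,1])
E
```

```text
clock: 6.95
position: [0.5298, -0.0608, 0.0137]
eef_rot: [0.083, 0.997, 0.0, 0.0]
wrist_force: [4.4, 2.4, 3.1]
gripper_width: 0.0096
[ 0.52982169 -0.06080815  0.01370664] [4.42168361 2.42074779 3.1461901 ] 0.009603626752973592 [ 0.48480703 -0.78649701 -0.28459791] [1.65355057e-01 9.86233747e-01 8.37942725e-04]
```

```bash
python3 -m pendant '[0,-0.0015,0,0,0,0,0.005, 0,-0.0015,0,0,0,0,0.005, 0,-0.0015,0,0,0,0,0.005, 0,-0.0015,0,0,0,0,0.005, 0,-0.0015,0,0,0,0,0.005, 0,-0.0015,0,0,0,0,0.005, 0,-0.001,0,0,0,0,0.005, 0,0,0,0,0,0,0.005]'
python3 - <<'E'
from h import *
s=ctrl.get_state();print(s['position'],s['wrist_force'],s['gripper_width'],s['moment'],R.from_quat(s['eef_rot']).as_matrix()[:,1])
E
```

```text
clock: 7.75
position: [0.5282, -0.0705, 0.0137]
eef_rot: [0.083, 0.997, 0.0, 0.0]
wrist_force: [4.6, 3.9, 3.6]
gripper_width: 0.0096
[ 0.52817967 -0.07046244  0.0137378 ] [4.6324478  3.87209458 3.59694881] 0.009602059759810445 [ 0.71086737 -0.75503973 -0.2409436 ] [0.16542442 0.98622192 0.0010407 ]
```

```bash
python3 -m pendant '[0,-0.0015,0,0,0,0,0.005, 0,-0.0015,0,0,0,0,0.005, 0,-0.0015,0,0,0,0,0.005, 0,-0.001,0,0,0,0,0.005, 0,0,0,0,0,0,0.005, 0,0,0,0,0,0,0.005, 0,0,0,0,0,0,0.005, 0,0,0,0,0,0,0.005]'
python3 - <<'E'
from h import *
s=ctrl.get_state();print(s['position'],s['wrist_force'],s['gripper_width'],s['moment'],R.from_quat(s['eef_rot']).as_matrix()[:,1])
im=ctrl.get_image('scene');cv2.imwrite('pics/s3.png',cv2.resize(im[150:240,265:365],None,fx=7,fy=6,interpolation=cv2.INTER_CUBIC))
E
```

```text
clock: 8.55
position: [0.5271, -0.0759, 0.0137]
eef_rot: [0.083, 0.997, 0.0, 0.0]
wrist_force: [4.4, 4.5, 3.6]
gripper_width: 0.0101
[ 0.52714548 -0.0758557   0.01369664] [4.41473357 4.53107015 3.62425898] 0.010053865161710076 [ 0.76545566 -0.77164063 -0.28238801] [1.65393250e-01 9.86227229e-01 9.61600735e-04]
```

View pics/s3.png

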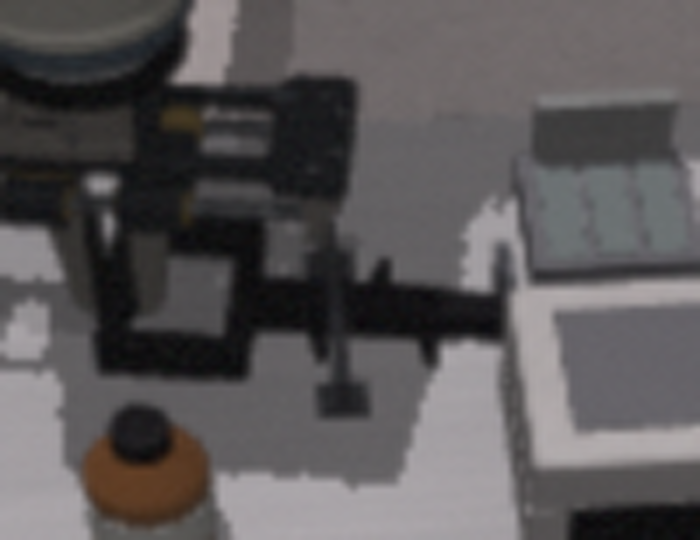

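```bash
python3 -m pendant '[0,-0.001,0,0,0,0,0.005, 0,-0.001,0,0,0,0,0.005, 0,-0.001,0,0,0,0,0.005, 0,0,0,0,0,0,0.005, 0,0,0,0,0,0,0.005, 0,0,0,0,0,0,0.005, 0,0,0,0,0,0,0.005, 0,0,0,0,0,0,0.005]'
python3 - <<'E'
from h import *
s=ctrl.get_state();print(s['position'],s['wrist_force'],s['gripper_width'],s['moment'])
E
```

```text
clock: 9.4
position: [0.5267, -0.0788, 0.0137]
eef_rot: [0.083, 0.997, 0.0, 0.0]
wrist_force: [5.1, 4.8, 3.8]
gripper_width: 0.0098
[ 0.52669896 -0.07877116  0.01370477] [5.12546318 4.83734827 3.76124339] 0.009791461521383238 [ 0.80123739 -0.78596991 -0.21656489]
```

```bash
python3 -m pendant '[0,-0.001,0,0,0,0,0.005, 0,-0.001,0,0,0,0,0.005, 0,-0.001,0,0,0,0,0.005, 0,0,0,0,0,0,0.005, 0,0,0,0,0,0,0.005, 0,0,0,0,0,0,0.005, 0,0,0,0,0,0,0.005, 0,0,0,0,0,0,0.005]'
python3 - <<'E'
from h import *
s=ctrl.get_state();print(s['position'],s['wrist_force'],s['gripper_width'],s['moment'])
im=ctrl.get_image('scene');cv2.imwrite('pics/s4.png',cv2.resize(im[150:240,265:365],None,fx=7,fy=6,interpolation=cv2.INTER_CUBIC))
E
```

```text
clock: 10.2
position: [0.5262, -0.0817, 0.0137]
eef_rot: [0.083, 0.997, 0.0, 0.0]
wrist_force: [5.0, 3.8, 4.6]
gripper_width: 0.0099
[ 0.52618109 -0.08172223  0.01371566] [4.98417657 3.83957661 4.58271265] 0.009909554120422139 [ 0.7680295  -0.77059751 -0.25144577]
```

View pics/s4.png

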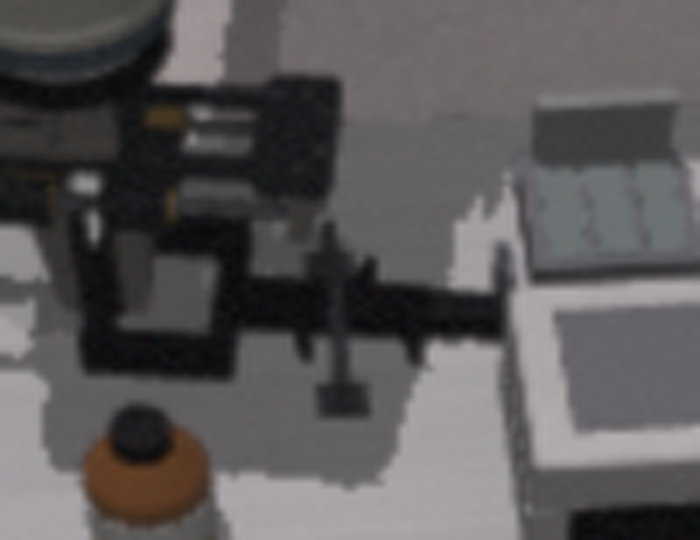

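```bash
python3 -m pendant '[-0.0028,0,0,0,0,-1,0.005, -0.0028,0,0,0,0,-1,0.005, -0.0028,0,0,0,0,-1,0.005, -0.0028,0,0,0,0,-1,0.005, -0.0028,0,0,0,0,-1,0.005, -0.0028,0,0,0,0,-1,0.005, -0.0028,0,0,0,0,-1,0.005, -0.0028,0,0,0,0,-1,0.005]'
python3 - <<'E'
from h import *
s=ctrl.get_state();print(s['position'],s['wrist_force'],s['gripper_width'],s['moment'],R.from_quat(s['eef_rot']).as_matrix()[:,1])
E
```

```text
clock: 11.05
position: [0.5448, -0.0842, 0.0136]
eef_rot: [0.013, 1.0, 0.001, -0.003]
wrist_force: [-8.1, 1.6, 18.2]
gripper_width: 0.0097
[ 0.5447951  -0.08416867  0.01364757] [-8.09333366  1.57767625 18.17942753] 0.009664822704371715 [ 0.18312765  1.26040064 -0.31320745] [2.54439657e-02 9.99675787e-01 9.62484615e-04]
```

```bash
python3 -m pendant '[0,0,0,0,0,0,0.005, 0,0,0,0,0,0,0.005, 0,0,0,0,0,0,0.005, 0,0,0,0,0,0,0.005, 0,0,0,0,0,0,0.005, 0,0,0,0,0,0,0.005, 0,0,0,0,0,0,0.005, 0,0,0,0,0,0,0.005]'
python3 - <<'E'
from h import *
s=ctrl.get_state();print(s['position'],s['wrist_force'],s['gripper_width'],s['moment'],R.from_quat(s['eef_rot']).as_matrix()[:,1])
im=ctrl.get_image('scene');cv2.imwrite('pics/s5.png',cv2.resize(im[150:240,265:365],None,fx=7,fy=6,interpolation=cv2.INTER_CUBIC))
E
```

```text
clock: 11.85
position: [0.5456, -0.0842, 0.0137]
eef_rot: [0.013, 1.0, 0.0, -0.002]
wrist_force: [-5.8, 2.3, 15.4]
gripper_width: 0.0097
[ 0.54555935 -0.08422404  0.01368003] [-5.75360169  2.28403732 15.4243072 ] 0.009743492982891806 [ 0.21582076  0.80751189 -0.18105805] [2.58622808e-02 9.99665229e-01 7.56259818e-04]
```

View pics/s5.png

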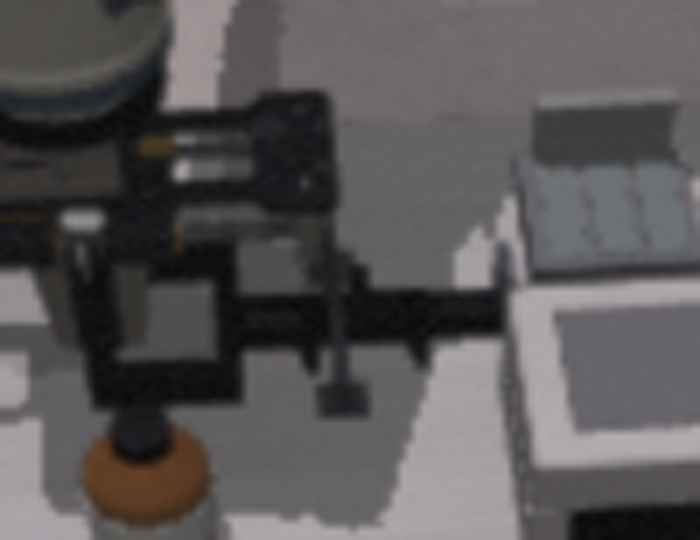

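```bash
python3 -m pendant '[0,0.001,0,0,0,0,0.005, 0,0.001,0,0,0,0,0.005, 0,0.001,0,0,0,0,0.005, 0,0,0,0,0,0,0.005, 0,0,0,0,0,0,0.005, 0,0,0,0,0,0,0.005, 0,0,0,0,0,0,0.005, 0,0,0,0,0,0,0.005]'
python3 - <<'E'
from h import *
s=ctrl.get_state();print(s['position'],s['wrist_force'],s['gripper_width'],s['moment'],R.from_quat(s['eef_rot']).as_matrix()[:,1])
E
```

```text
clock: 12.7
position: [0.5469, -0.0821, 0.0137]
eef_rot: [0.013, 1.0, -0.0, -0.001]
wrist_force: [-2.0, -3.5, 10.1]
gripper_width: 0.01
[ 0.54693019 -0.08214994  0.01370584] [-2.01554102 -3.46428362 10.12711684] 0.010003572266695423 [-0.61896356  0.19911236  0.09427152] [ 2.51041337e-02  9.99684674e-01 -5.79625903e-04]
```

Easing back released the side force. Continuing the swing to +x.

```bash
python3 -m pendant '[-0.0028,0,0,0,0,-1,0.005, -0.0028,0,0,0,0,-1,0.005, -0.0028,0,0,0,0,-1,0.005, -0.0028,0,0,0,0,-1,0.005, -0.0028,0,0,0,0,-1,0.005, -0.0028,0,0,0,0,-1,0.005, 0,0,0,0,0,0,0.005, 0,0,0,0,0,0,0.005]'
python3 - <<'E'
from h import *
s=ctrl.get_state();print(s['position'],s['wrist_force'],s['gripper_width'],s['moment'],R.from_quat(s['eef_rot']).as_matrix()[:,1])
im=ctrl.get_image('scene');cv2.imwrite('pics/s6.png',cv2.resize(im[150:240,265:365],None,fx=7,fy=6,interpolation=cv2.INTER_CUBIC))
E
```

```text
clock: 13.5
position: [0.5615, -0.0815, 0.0136]
eef_rot: [-0.039, 0.999, 0.0, -0.003]
wrist_force: [-8.6, -3.5, 17.4]
gripper_width: 0.0101
[ 0.5615112  -0.08152397  0.01364363] [-8.64422204 -3.52798223 17.4231914 ] 0.0100692730042337 [-0.53117478  1.43151451 -0.30554968] [-7.88035487e-02  9.96889875e-01  7.60120005e-04]
```

View pics/s6.png

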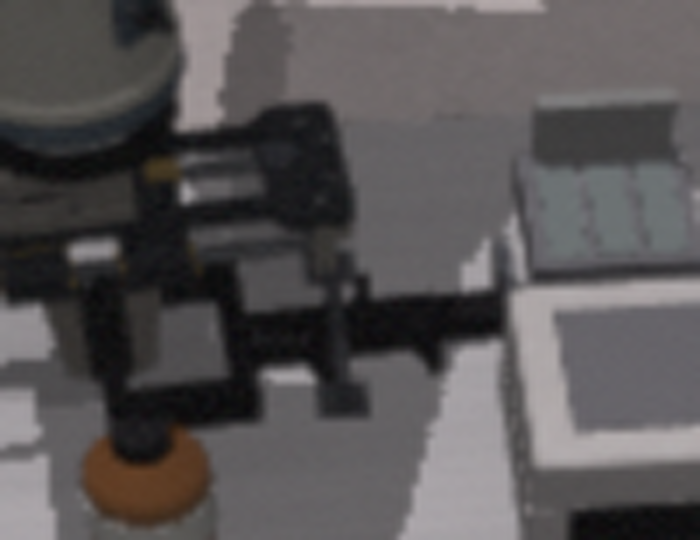

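```bash
python3 -m pendant '[0,0,-0.0005,0,0,0,0.005, -0.0028,0,0,0,0,-1,0.005, -0.0028,0,0,0,0,-1,0.005, -0.0028,0,0,0,0,-1,0.005, 0,0,0,0,0,0,0.005, 0,0,0,0,0,0,0.005, 0,0,0,0,0,0,0.005, 0,0,0,0,0,0,0.005]'
python3 - <<'E'
from h import *
s=ctrl.get_state();print(s['position'],s['wrist_force'],s['gripper_width'],s['moment'],R.from_quat(s['eef_rot']).as_matrix()[:,1])
E
```

```text
clock: 14.35
position: [0.5695, -0.0821, 0.0137]
eef_rot: [-0.066, 0.998, -0.0, -0.004]
wrist_force: [-8.3, -11.6, 12.6]
gripper_width: 0.0098
[ 0.56946748 -0.08208252  0.0136653 ] [ -8.32214676 -11.62258443  12.5761896 ] 0.009822356896362712 [-2.05066812  1.33851189 -0.36413191] [-1.31335360e-01  9.91337868e-01 -5.04056534e-04]
```

```bash
python3 -m pendant '[0,-0.001,0,0,0,0,0.005, 0,-0.001,0,0,0,0,0.005, -0.0014,0,-0.0003,0,0,-0.5,0.005, -0.0014,0,0,0,0,-0.5,0.005, -0.0014,0,0,0,0,-0.5,0.005, 0,0,0,0,0,0,0.005, 0,0,0,0,0,0,0.005, 0,0,0,0,0,0,0.005]'
python3 - <<'E'
from h import *
s=ctrl.get_state();print(s['position'],s['wrist_force'],s['gripper_width'],s['moment'],R.from_quat(s['eef_rot']).as_matrix()[:,1])
im=ctrl.get_image('scene');cv2.imwrite('pics/s7.png',cv2.resize(im[150:240,265:365],None,fx=7,fy=6,interpolation=cv2.INTER_CUBIC))
E
```

```text
clock: 15.15
position: [0.5747, -0.0827, 0.0137]
eef_rot: [-0.079, 0.997, -0.0, -0.003]
wrist_force: [-4.6, -7.6, 6.5]
gripper_width: 0.0096
[ 0.5746963  -0.08270179  0.01367367] [-4.58401491 -7.55964678  6.46001212] 0.009643431880776798 [-1.27076125  0.93254922 -0.29243384] [-1.57231740e-01  9.87561687e-01  3.07463262e-04]
```

View pics/s7.png

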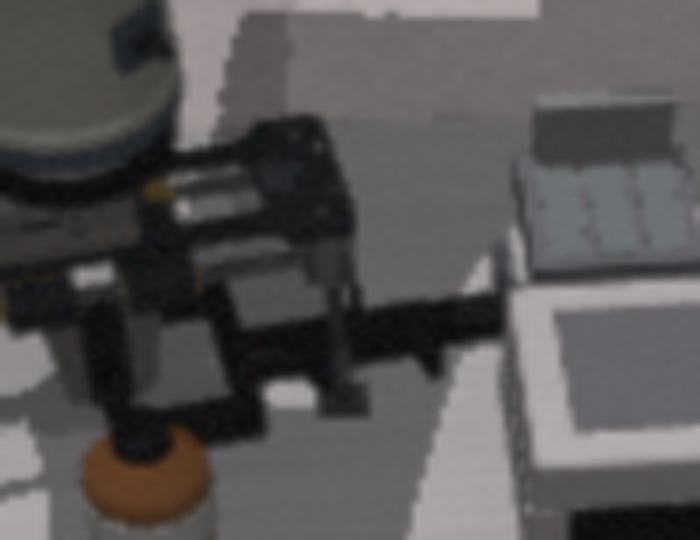

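```bash
python3 - <<'E'
from h import *
t=np.array([220+502/4,130+220/4])-.4; s=np.array([230+187/3.4,140+275/3.4])-.35
for z in(.093,.083,.075):print(z,pix2z('top',t,z)[:2],pix2z('scene',s,z)[:2])
# base bottom front edge in scene ~ crop(195,358) 
print(pix2z('scene',np.array([230+195/3.4,140+358/3.4]),.008))
E
```

```text
0.093 [ 0.64699768 -0.0681482 ] [ 0.65069914 -0.06844845]
0.083 [ 0.64945756 -0.06878714] [ 0.64417071 -0.06884985]
0.075 [ 0.65142546 -0.0692983 ] [ 0.63894797 -0.06917096]
[ 0.67291738 -0.06831754  0.008     ]
```

```bash
python3 -m pendant '[-0.001,-0.001,0,0,0,-0.3,0.005, 0,-0.001,0,0,0,0,0.005, 0,-0.001,0,0,0,0,0.005, 0,-0.001,0,0,0,0,0.005, 0,-0.001,0,0,0,0,0.005, 0,0,0,0,0,0,0.005, 0,0,0,0,0,0,0.005, 0,0,0,0,0,0,0.005]'
python3 - <<'E'
from h import *
s=ctrl.get_state();print(s['position'],s['wrist_force'],s['gripper_width'],s['moment'],R.from_quat(s['eef_rot']).as_matrix()[:,1])
E
```

```text
clock: 16.0
position: [0.5755, -0.0839, 0.0137]
eef_rot: [-0.081, 0.997, 0.002, -0.004]
wrist_force: [-7.7, 13.3, 11.7]
gripper_width: 0.0099
[ 0.57549373 -0.08389586  0.01367249] [-7.72146687 13.26147762 11.66533914] 0.009895736255818242 [ 2.42440808  1.24452473 -0.30516101] [-0.16098811  0.98694222  0.00527968]
```

```bash
python3 -m pendant '[0,0.002,-0.0003,0,0,0,0.005, 0,0.002,-0.0003,0,0,0,0.005, 0,0.001,0,0,0,0,0.005, -0.0012,0,0,0,0,-0.4,0.005, -0.0012,0,0,0,0,-0.4,0.005, -0.0012,0,0,0,0,-0.4,0.005, 0,0,0,0,0,0,0.005, 0,0,0,0,0,0,0.005]'
python3 - <<'E'
from h import *
s=ctrl.get_state();print(s['position'],s['wrist_force'],s['gripper_width'],s['moment'],R.from_quat(s['eef_rot']).as_matrix()[:,1])
im=ctrl.get_image('scene');cv2.imwrite('pics/s8.png',cv2.resize(im[150:240,265:365],None,fx=7,fy=6,interpolation=cv2.INTER_CUBIC))
im=ctrl.get_image('top');cv2.imwrite('pics/t8.png',cv2.resize((im[170:250,260:360]*1.7).clip(0,255).astype('uint8'),None,fx=6,fy=6,interpolation=cv2.INTER_CUBIC))
E
```

```text
clock: 16.8
position: [0.5761, -0.083, 0.0136]
eef_rot: [-0.092, 0.996, -0.0, -0.006]
wrist_force: [-15.4, -15.1, 10.8]
gripper_width: 0.0099
[ 0.57605202 -0.08298504  0.01364839] [-15.40678013 -15.05078251  10.79770707] 0.009926473843911092 [-2.61411522  2.45173068 -0.36343145] [-1.83532348e-01  9.83013534e-01  5.19203880e-04]
```

View pics/s8.png

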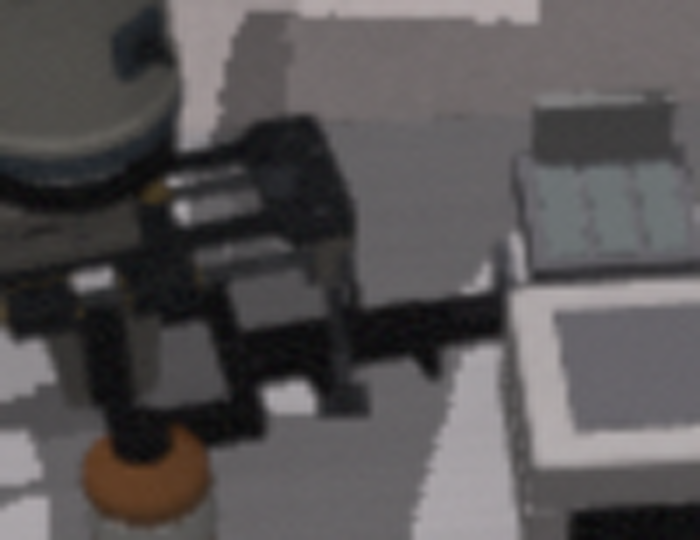

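View pics/t8.png

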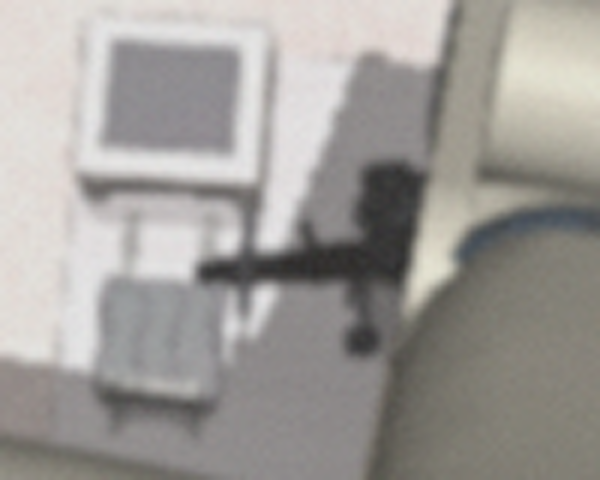

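```bash
python3 -m pendant '[0.0005,-0.001,-0.0005,0,0,0.2,0.005, 0.0005,-0.001,-0.0005,0,0,0.2,0.005, 0,-0.0005,-0.0005,0,0,0,0.005, 0,0,0,0,0,0,0.005, 0,0,0,0,0,0,0.005, 0,0,0,0,0,0,0.005, 0,0,0,0,0,0,0.005, 0,0,0,0,0,0,0.005]'
python3 - <<'E'
from h import *
s=ctrl.get_state();print(s['position'],s['wrist_force'],s['gripper_width'],s['moment'],R.from_quat(s['eef_rot']).as_matrix()[:,1],s['eef_rot'])
E
```

```text
clock: 17.7
position: [0.5758, -0.0832, 0.0141]
eef_rot: [-0.088, 0.996, 0.001, -0.006]
wrist_force: [-7.7, -0.6, -2.1]
gripper_width: 0.0101
[ 0.57581165 -0.0831948   0.01407397] [-7.70283274 -0.61785154 -2.07860101] 0.010134686971090028 [-0.22144288  1.44327361 -0.38160203] [-0.17567645  0.98444209  0.00340047] [-0.08818998  0.99608764  0.00121834 -0.0055183 ]
```

```bash
python3 -m pendant '[0,-0.001,0,0,0,0,0.005, 0,-0.001,0,0,0,0,0.005, 0,-0.001,0,0,0,0,0.005, 0,-0.001,0,0,0,0,0.005, 0,0,0,0,0,0,0.005, 0,0,0,0,0,0,0.005, 0,0,0,0,0,0,0.005, 0,0,0,0,0,0,0.005]'
python3 - <<'E'
from h import *
s=ctrl.get_state();print(s['position'],s['wrist_force'],s['gripper_width'],s['moment'],R.from_quat(s['eef_rot']).as_matrix()[:,1],s['eef_rot'])
E
```

```text
clock: 18.5
position: [0.5759, -0.0845, 0.0139]
eef_rot: [-0.088, 0.996, 0.003, -0.006]
wrist_force: [-9.1, 13.7, -0.6]
gripper_width: 0.01
[ 0.57590212 -0.08452664  0.01389411] [-9.11201541 13.73422664 -0.59531097] 0.010011896250533338 [ 2.47959318  1.44864567 -0.39887645] [-0.17460841  0.98461299  0.00701126] [-0.08766178  0.99612738  0.0029859  -0.00606078]
```

```bash
python3 - <<'E'
from h import *
a=sum(ctrl.get_image('scene').astype(float) for _ in range(4))/4
np.save('avg.npy',a)
c=cv2.resize(a[190:222,300:342],None,fx=18,fy=18,interpolation=cv2.INTER_CUBIC)*2.2
cv2.imwrite('pics/s9.png',c.clip(0,255).astype('uint8'))
p=[.5515,.0088,-.01]
def w(P):c,s=np.cos(p[2]),np.sin(p[2]); return np.array([p[0]+c*P[0]-s*P[1],p[1]+s*P[0]+c*P[1],P[2]])
for nm,P in dict(jawpx_in=(.02,.003,.037),jawmx_in=(-.02,.003,.037),jawmx_out=(-.046,.003,.037),jawpx_out=(.046,.003,.037),foot_mx=(-.02,.003,.008)).items():
    q=proj('scene',w(P))+[1,2];print(nm,(q-[300,190])*18)
E
```

```text
jawpx_in [274.88302229 304.75069281]
jawmx_in [254.73261114  93.0678009 ]
jawmx_out [242.06628053 -39.94503069]
jawpx_out [288.43401318 447.15936224]
foot_mx [257.29385537 203.13639063]
```

View pics/s9.png

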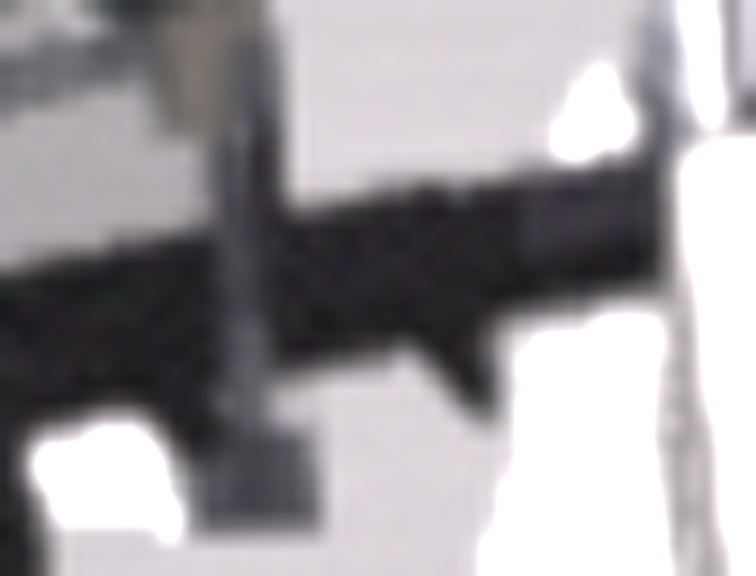

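```bash
python3 - <<'E'
from h import *
def q(a,z):return pix2z('scene',np.array([300+a[0]/18,190+a[1]/18])-.47-[1,2],z)
for a,z in(((300,208),.026),((500,180),.026),((10,268),.026),((180,240),.026),((275,380),.008),((400,350),.008),((200,440),.026),((485,410),.02),((190,435),.02),((265,165),.02)):
    print(a,q(a,z)[:2]-[.5515,.0088])
E
```

```text
(300, 208) [-0.00717834  0.0076443 ]
(500, 180) [-0.0095322   0.03894851]
(10, 268) [-0.0001412  -0.03763276]
(180, 240) [-0.002901   -0.01127122]
(275, 380) [0.01219808 0.00185276]
(400, 350) [0.00844065 0.02165747]
(200, 440) [ 0.03440362 -0.01121656]
(485, 410) [0.02904993 0.0326588 ]
(190, 435) [ 0.02928946 -0.01244999]
(265, 165) [-0.02027158  0.00327189]
```

```bash
python3 -m pendant '[0,0.001,0,0,0,0.5,0.005, 0,0.001,0,0,0,0.5,0.005, 0,0,0,0,0,0.5,0.005, 0,0,0,0,0,0,0.005, 0,0,0,0,0,0,0.005, 0,0,0,0,0,0,0.005, 0,0,0,0,0,0,0.005, 0,0,0,0,0,0,0.005]'
python3 - <<'E'
from h import *
s=ctrl.get_state();print(s['position'],s['wrist_force'],s['gripper_width'],s['moment'],R.from_quat(s['eef_rot']).as_matrix()[:,1],s['eef_rot'])
E
```

```text
clock: 19.5
position: [0.5758, -0.0844, 0.014]
eef_rot: [-0.076, 0.997, 0.002, -0.006]
wrist_force: [-9.3, 3.7, -1.0]
gripper_width: 0.0099
[ 0.57584145 -0.08436748  0.01401781] [-9.30233891  3.74578929 -1.04974162] 0.009922578278562726 [0.57818326 1.52438348 0.09848327] [-0.15060683  0.98858566  0.00399663] [-0.07552971  0.99712508  0.00155971 -0.00586635]
```

```bash
python3 -m pendant '[0.0005,0,0,0,0,0.6,0.005, 0,-0.001,0,0,0,0.4,0.005, 0,-0.001,0,0,0,0,0.005, 0,-0.001,0,0,0,0,0.005, 0,-0.001,0,0,0,0,0.005, 0,0,0,0,0,0,0.005, 0,0,0,0,0,0,0.005, 0,0,0,0,0,0,0.005]'
python3 - <<'E'
from h import *
s=ctrl.get_state();print(s['position'],s['wrist_force'],s['gripper_width'],s['moment'],R.from_quat(s['eef_rot']).as_matrix()[:,1],s['eef_rot'])
E
```

```text
clock: 20.3
position: [0.5761, -0.0881, 0.0141]
eef_rot: [-0.067, 0.998, 0.002, -0.006]
wrist_force: [-9.4, 6.1, -1.4]
gripper_width: 0.0095
[ 0.57606092 -0.08807496  0.01405757] [-9.38061796  6.13190161 -1.37759903] 0.009512870510403938 [1.04832275 1.45235273 0.34081175] [-0.13371702  0.99101106  0.00410222] [-0.06701997  0.99773375  0.00167056 -0.00573474]
```

```bash
python3 -m pendant '[0.0005,-0.0015,0,0,0,0,0.005, 0,-0.0015,0,0,0,0,0.005, 0,-0.0015,0,0,0,0,0.005, 0,-0.0015,0,0,0,0,0.005, 0,-0.0015,0,0,0,0,0.005, 0,-0.0015,0,0,0,0,0.005, 0,0,0,0,0,0,0.005, 0,0,0,0,0,0,0.005]'
python3 - <<'E'
from h import *
s=ctrl.get_state();print(s['position'],s['wrist_force'],s['gripper_width'],s['moment'],R.from_quat(s['eef_rot']).as_matrix()[:,1],s['eef_rot'])
im=ctrl.get_image('scene');cv2.imwrite('pics/s10.png',cv2.resize((im[180:235,275:355]*1.8).clip(0,255).astype('uint8'),None,fx=9,fy=9,interpolation=cv2.INTER_CUBIC))
E
```

```text
clock: 21.1
position: [0.5778, -0.0977, 0.0143]
eef_rot: [-0.067, 0.998, 0.001, -0.005]
wrist_force: [-5.9, 2.2, -2.2]
gripper_width: 0.0095
[ 0.57783909 -0.09774421  0.01427725] [-5.86297644  2.16421579 -2.24729941] 0.009499134074613464 [0.31363554 1.07734142 0.44736901] [-0.13407326  0.99096724  0.00288016] [-0.06719462  0.99772803  0.00112459 -0.00473318]
```

View pics/s10.png

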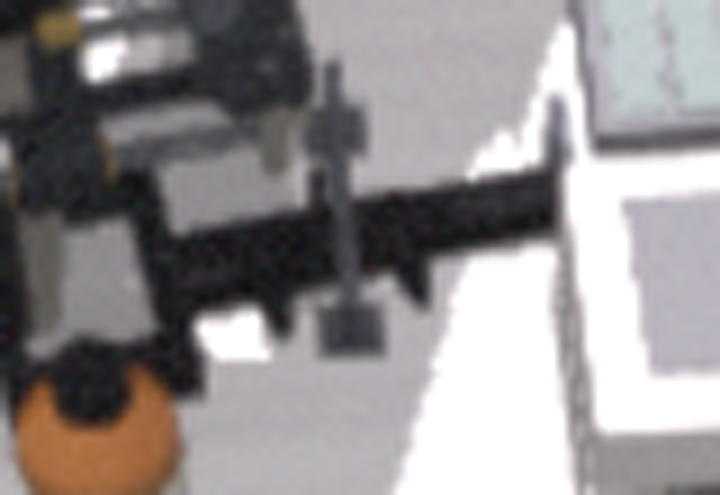

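```bash
python3 -m pendant '[0,-0.0015,0,0,0,0,0.005, 0,-0.0015,0,0,0,0,0.005, 0,-0.001,0,0,0,0,0.005, 0.003,0,0,0,0,1,0.005, 0.0031,0,0,0,0,1,0.005, 0.0031,0,0,0,0,1,0.005, 0.0031,0,0,0,0,1,0.005, 0,0,0,0,0,0,0.005]'
python3 - <<'E'
from h import *
s=ctrl.get_state();print(s['position'],s['wrist_force'],s['gripper_width'],s['moment'],R.from_quat(s['eef_rot']).as_matrix()[:,1],s['eef_rot'])
E
```

```text
clock: 21.95
position: [0.5708, -0.1042, 0.0166]
eef_rot: [-0.031, 1.0, -0.0, 0.0]
wrist_force: [-2.0, 0.4, -2.6]
gripper_width: 0.0097
[ 0.57082946 -0.10423535  0.01660287] [-2.02242665  0.42428894 -2.56291521] 0.009706951016086016 [-0.11828503  0.48741683  0.45561055] [-6.23962595e-02  9.98051443e-01 -1.53326831e-04] [-3.12133456e-02  9.99512738e-01 -7.38387861e-05  9.16469566e-05]
```

```bash
python3 -m pendant '[0,0.001,0.001,0,0,0,0.005, 0.0032,0,0.0005,0,0,1,0.005, 0.0032,0,0,0,0,1,0.005, 0.0032,0,0,0,0,1,0.005, 0.0032,0,0,0,0,1,0.005, 0.0032,0,0,0,0,1,0.005, 0.0032,0,0,0,0,1,0.005, 0,0,0,0,0,0,0.005]'
python3 - <<'E'
from h import *
s=ctrl.get_state();print(s['position'],s['wrist_force'],s['gripper_width'],s['moment'],R.from_quat(s['eef_rot']).as_matrix()[:,1],s['eef_rot'])
im=ctrl.get_image('scene');cv2.imwrite('pics/s11.png',cv2.resize((im[180:235,275:355]*1.8).clip(0,255).astype('uint8'),None,fx=9,fy=9,interpolation=cv2.INTER_CUBIC))
E
```

```text
clock: 22.75
position: [0.5513, -0.1034, 0.015]
eef_rot: [0.021, 1.0, 0.0, -0.0]
wrist_force: [-2.4, 1.5, -2.2]
gripper_width: 0.0102
[ 0.55125627 -0.10335315  0.01496292] [-2.38142556  1.45476167 -2.17319953] 0.010200063685660574 [0.16568411 0.44288342 0.43194155] [4.24339915e-02 9.99099251e-01 2.07711173e-04] [ 2.12217520e-02  9.99774764e-01  1.08515553e-04 -2.18432721e-04]
```

View pics/s11.png

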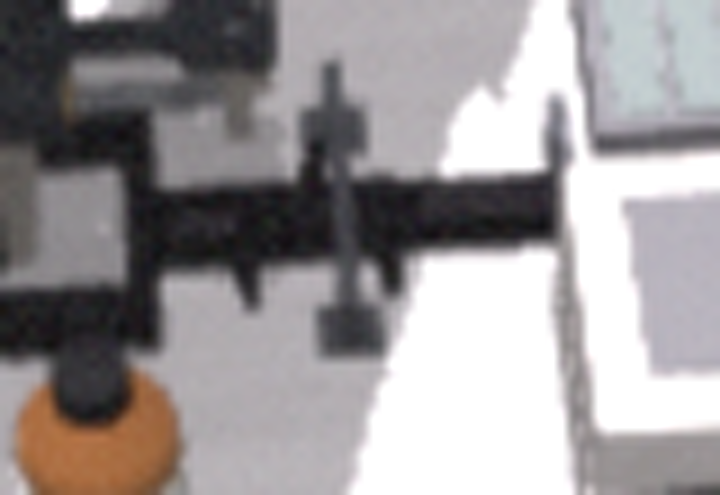

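```bash
python3 -m pendant '[0.0032,0,0,0,0,1,0.005, 0.0032,0,0,0,0,1,0.005, 0.0032,0,0,0,0,1,0.005, 0.0032,0,0,0,0,1,0.005, 0.0032,0,0,0,0,1,0.005, 0.0032,0,0,0,0,0.6,0.005, 0.0032,0,0,0,0,0.5,0.005, 0,0,0,0,0,0,0.005]'
python3 - <<'E'
from h import *
s=ctrl.get_state();print(s['position'],s['wrist_force'],s['gripper_width'],s['moment'],R.from_quat(s['eef_rot']).as_matrix()[:,1],s['eef_rot'])
E
```

```text
clock: 23.6
position: [0.5307, -0.103, 0.0156]
eef_rot: [0.074, 0.997, -0.001, 0.002]
wrist_force: [-0.2, -10.4, -2.8]
gripper_width: 0.0098
[ 0.53072255 -0.10296307  0.01558321] [ -0.22798357 -10.43590547  -2.75230672] 0.009783364796567433 [-1.90776412  0.08355414  0.29153976] [ 0.14772265  0.98902721 -0.00178996] [ 0.07406324  0.99725174 -0.00101661  0.00160453]
```

```bash
python3 -m pendant '[0,-0.001,0,0,0,0,0.005, 0,-0.0005,0,0,0,0,0.005, 0.0015,0,0,0,0,0.2,0.005, 0.0015,0,0,0,0,0.2,0.005, 0,-0.001,0,0,0,0,0.005, 0,-0.001,0,0,0,0,0.005, 0,-0.001,0,0,0,0,0.005, 0,0,0,0,0,0,0.005]'
python3 - <<'E'
from h import *
s=ctrl.get_state();print(s['position'],s['wrist_force'],s['gripper_width'],s['moment'],R.from_quat(s['eef_rot']).as_matrix()[:,1],s['eef_rot'])
E
```

```text
clock: 24.4
position: [0.5258, -0.1053, 0.0149]
eef_rot: [0.078, 0.997, 0.0, -0.0]
wrist_force: [0.6, -0.4, -2.3]
gripper_width: 0.01
[ 0.52576795 -0.10526539  0.01493366] [ 0.60583339 -0.40539221 -2.29715527] 0.010017211548300865 [-0.14491364  0.05466272  0.01288377] [1.54669689e-01 9.87966192e-01 3.00003866e-04] [ 7.75685402e-02  9.96987003e-01  1.59223289e-04 -1.12695389e-04]
```

```bash
python3 -m pendant '[0.0015,0,0,0,0,0.3,0.005, 0.001,0,0,0,0,0.2,0.005, 0,-0.0015,0,0,0,0,0.005, 0,-0.0015,0,0,0,0,0.005, 0,-0.0015,0,0,0,0,0.005, 0,-0.0015,0,0,0,0,0.005, 0,0,0,0,0,0,0.005, 0,0,0,0,0,0,0.005]'
python3 - <<'E'
from h import *
s=ctrl.get_state();print(s['position'],s['wrist_force'],s['gripper_width'],s['moment'],R.from_quat(s['eef_rot']).as_matrix()[:,1],s['eef_rot'])
E
```

```text
clock: 25.2
position: [0.5224, -0.1111, 0.015]
eef_rot: [0.082, 0.997, -0.0, -0.0]
wrist_force: [-0.1, -0.5, -2.8]
gripper_width: 0.0097
[ 0.52238244 -0.11105313  0.01495969] [-0.11848841 -0.50920906 -2.78823637] 0.009715719173039657 [-0.11845402  0.03247602 -0.04713148] [ 1.63023294e-01  9.86622220e-01 -3.05555785e-05] [ 8.17856343e-02  9.96649942e-01 -1.12280090e-05 -4.99769282e-05]
```

```bash
python3 -m pendant '[0,-0.0015,0,0,0,0,0.005, 0,-0.0015,0,0,0,0,0.005, 0,-0.002,0,0,0,0,0.005, 0,-0.002,0,0,0,0,0.005, 0,-0.002,0,0,0,0,0.005, 0,-0.002,0,0,0,0,0.005, 0,-0.001,0,0,0,0,0.005, 0,0,0,0,0,0,0.005]'
python3 - <<'E'
from h import *
s=ctrl.get_state();print(s['position'],s['wrist_force'],s['gripper_width'],s['moment'],R.from_quat(s['eef_rot']).as_matrix()[:,1],s['eef_rot'])
im=ctrl.get_image('scene');cv2.imwrite('pics/s12.png',cv2.resize((im[180:235,265:355]*1.8).clip(0,255).astype('uint8'),None,fx=8,fy=8,interpolation=cv2.INTER_CUBIC))
E
```

```text
clock: 26.0
position: [0.5204, -0.123, 0.015]
eef_rot: [0.082, 0.997, -0.0, 0.0]
wrist_force: [-0.2, 0.3, -2.7]
gripper_width: 0.01
[ 0.52044874 -0.1229725   0.01499528] [-0.24643096  0.28528402 -2.66655306] 0.010011616936479551 [-0.13668049  0.03084252  0.00535729] [ 1.63073025e-01  9.86614001e-01 -3.07410481e-05] [ 8.18107515e-02  9.96647882e-01 -1.68326169e-05  1.71819462e-05]
```

View pics/s12.png

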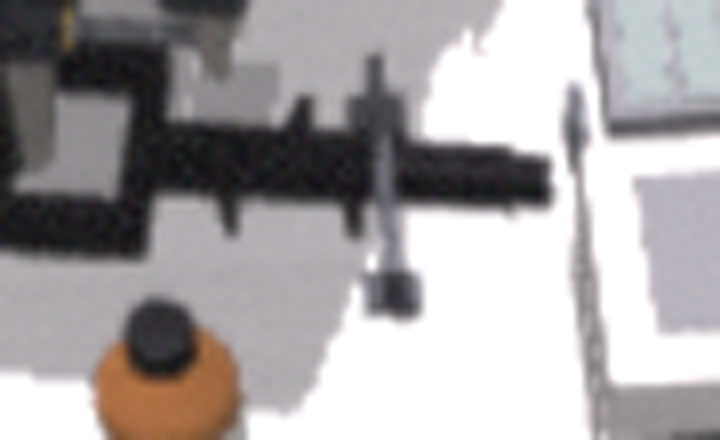

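```bash
python3 -m pendant '[0,-0.004,0,0,0,0,0.005, 0,-0.005,0,0,0,0,0.005, 0,-0.005,0,0,0,0,0.005, 0,-0.005,0,0,0,0,0.005, 0,-0.005,0,0,0,0,0.005, 0,-0.005,0,0,0,0,0.005, 0,-0.005,0,0,0,0,0.005, 0,-0.004,0,0,0,0,0.005]'
python3 - <<'E'
from h import *
s=ctrl.get_state();print(s['position'],s['wrist_force'],s['moment'])
E
python3 -m pendant '[0,-0.005,0,0,0,0,0.005, 0,-0.005,0,0,0,0,0.005, 0,-0.005,0,0,0,0,0.005, 0,-0.005,0,0,0,0,0.005, 0,-0.005,0,0,0,0,0.005, 0,-0.005,0,0,0,0,0.005, 0,-0.005,0,0,0,0,0.005, 0,-0.005,0,0,0,0,0.005]'
python3 - <<'E'
from h import *
s=ctrl.get_state();print(s['position'],s['wrist_force'],s['moment'])
im=ctrl.get_image('scene');cv2.imwrite('pics/s13.png',cv2.resize((im[150:260,225:385]*1.4).clip(0,255).astype('uint8'),None,fx=4.5,fy=4.5,interpolation=cv2.INTER_CUBIC))
E
```

```text
clock: 26.85
position: [0.5142, -0.1608, 0.015]
eef_rot: [0.082, 0.997, -0.0, 0.0]
wrist_force: [0.3, 0.7, -2.6]
gripper_width: 0.0098
[ 0.51418976 -0.1607899   0.01497591] [ 0.29387837  0.71002096 -2.63674549] [-0.16534527 -0.02723653 -0.02503311]
clock: 27.65
position: [0.5077, -0.2002, 0.015]
eef_rot: [0.082, 0.997, 0.0, -0.0]
wrist_force: [0.1, -0.9, -1.4]
gripper_width: 0.0097
[ 0.50767141 -0.20019998  0.01497437] [ 0.13738171 -0.901761   -1.42648358] [-0.08654425  0.02490476 -0.03142713]
```

View pics/s13.png

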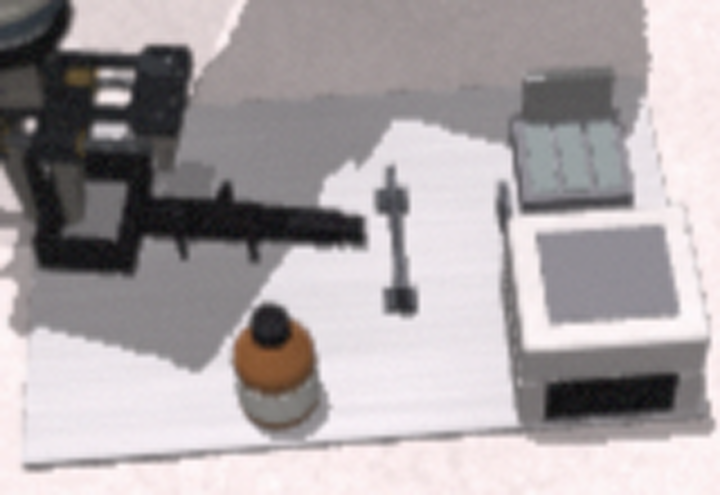

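```bash
python3 -m pendant '[0,0.003,0,0,0,0,0.005, 0,0,0.0007,0,0,0,0.005, 0,0,0.0006,0,0,0,0.005, 0,0,0,0,0,0,0.005, 0,0,0,0,0,0,0.034, 0,0,0,0,0,0,0.034, 0,0,0,0,0,0,0.034, 0,0,0,0,0,0,0.034]'
python3 -m pendant '[0,0,-0.01,0,0,0,0.034, 0,0,-0.02,0,0,0,0.034, 0,0,-0.03,0,0,0,0.034, 0,0,-0.04,0,0,0,0.034, 0,0,-0.04,0,0,0,0.034, 0,0,-0.02,0,0,0,0, 0,0,0,0,0,0,0, 0,0,0,0,0,0,0]'
python3 - <<'E'
from h import *
s=ctrl.get_state();print(s['position'],s['wrist_force'],s['gripper_width'])
im=ctrl.get_image('scene');cv2.imwrite('pics/s14.png',cv2.resize((im[140:260,225:385]*1.4).clip(0,255).astype('uint8'),None,fx=4.5,fy=4.5,interpolation=cv2.INTER_CUBIC))
E
```

```text
clock: 28.5
position: [0.5083, -0.1968, 0.0137]
eef_rot: [0.082, 0.997, -0.0, 0.0]
wrist_force: [0.2, -0.1, 0.8]
gripper_width: 0.0336
clock: 29.3
position: [0.5082, -0.1968, 0.174]
eef_rot: [0.082, 0.997, -0.0, 0.0]
wrist_force: [-0.3, -0.6, -0.1]
gripper_width: 0.0122
[ 0.5081661  -0.19677988  0.17399606] [-0.31147969 -0.57347361 -0.12279217] 0.012220350179038088
```

View pics/s14.png

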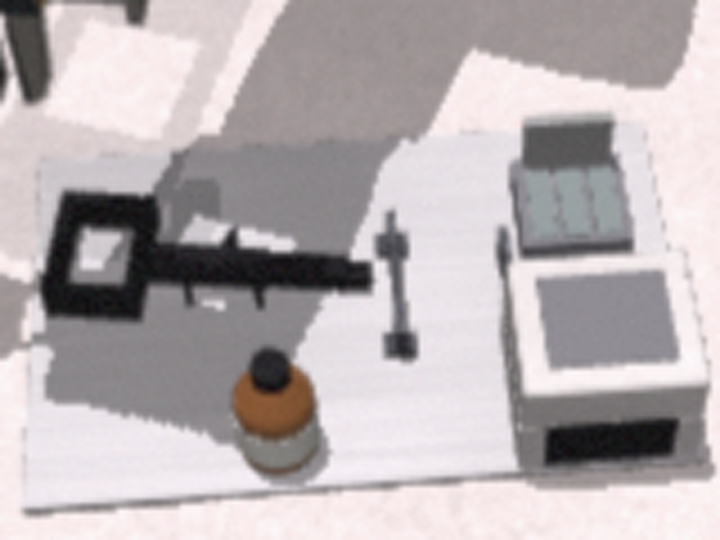

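```bash
python3 - <<'E'
from h import *
B=lambda c:np.array([260+c[0]/6,165+c[1]/6])-.42
S=lambda c:np.array([225+c[0]/4.5,140+c[1]/4.5])-.4
for z in(.075,.067,.061):
  print(z,[pix2z('top',B(b),z)[:2] for b in((103,428),(212,430))],[pix2z('scene',S(b),z)[:2] for b in((525,117),(612,117))])
t=ctrl.recognise('carriage_tab','top');s=ctrl.recognise('carriage_tab','scene');print(t,s)
im=ctrl.get_image('top');cv2.imwrite('pics/t14.png',cv2.resize((im[165:265,260:360]*1.6).clip(0,255).astype('uint8'),None,fx=6,fy=6,interpolation=cv2.INTER_CUBIC))
E
```

```text
0.075 [array([0.46473972, 0.14885634]), array([0.46708176, 0.08885486])] [array([0.47143224, 0.0967013 ]), array([0.47656813, 0.15065445])]
0.067 [array([0.46560188, 0.14963733]), array([0.46795779, 0.08928045])] [array([0.46468183, 0.09789287]), array([0.46986455, 0.15233805])]
0.061 [array([0.46624849, 0.15022307]), array([0.4686148 , 0.08959965])] [array([0.45961902, 0.09878655]), array([0.46483687, 0.15360075])]
[{'centre': [287.0, 229.5], 'conf': 0.82}] [{'centre': [350.2, 184.2], 'conf': 0.75}]
```

View pics/t14.png

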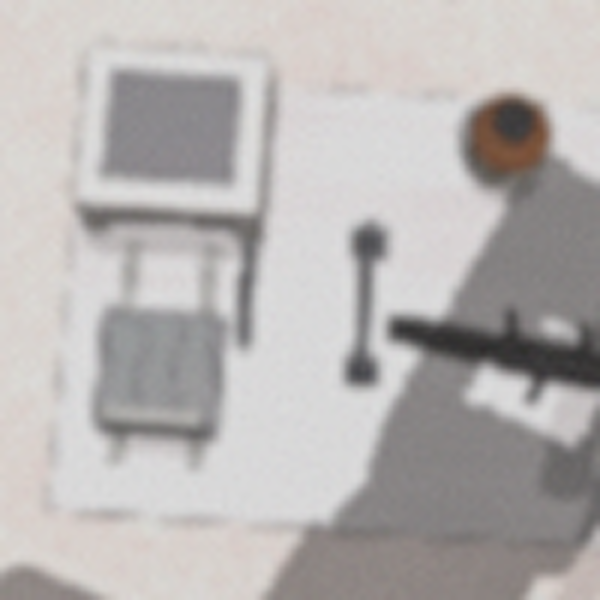

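```bash
python3 -m pendant '[0,0,0,0,0,-4.4,0, 0,0,0,0,0,-4.4,0, 0.0108,0.04,0,0,0,0,0, 0.0108,0.04,0,0,0,0,0, 0.0108,0.04,0,0,0,0,0, 0.0108,0.04,0,0,0,0,0, 0.0108,0.04,0,0,0,0,0, 0.0108,0.04,0,0,0,0,0]'
python3 -m pendant '[0.0108,0.04,0,0,0,0,0, 0.0108,0.04,0,0,0,0,0, 0,0,0.03,0,0,0,0, 0,0,0.03,0,0,0,0, 0,0,0,0,0,0,0, 0,0,0,0,0,0,0, 0,0,0,0,0,0,0, 0,0,0,0,0,0,0]'
python3 - <<'E'
from h import *
s=ctrl.get_state();print(s['position'],s['wrist_force'],s['gripper_width'],R.from_quat(s['eef_rot']).as_matrix()[:,1])
im=ctrl.get_image('scene');cv2.imwrite('pics/s15.png',cv2.resize((im[100:260,245:405]*1.2).clip(0,255).astype('uint8'),None,fx=3.7,fy=3.7,interpolation=cv2.INTER_CUBIC))
E
```

```text
clock: 30.3
position: [0.4447, 0.0452, 0.1729]
eef_rot: [0.005, 1.0, -0.0, -0.001]
wrist_force: [0.7, 1.0, -0.5]
gripper_width: 0.0005
clock: 31.1
position: [0.426, 0.124, 0.1148]
eef_rot: [0.005, 1.0, 0.0, 0.001]
wrist_force: [0.3, 0.8, -0.1]
gripper_width: 0.0008
[0.42599547 0.12400065 0.11477642] [ 0.28878144  0.80245854 -0.12855002] 0.000756339787718576 [1.06937877e-02 9.99942686e-01 5.16914585e-04]
```

View pics/s15.png

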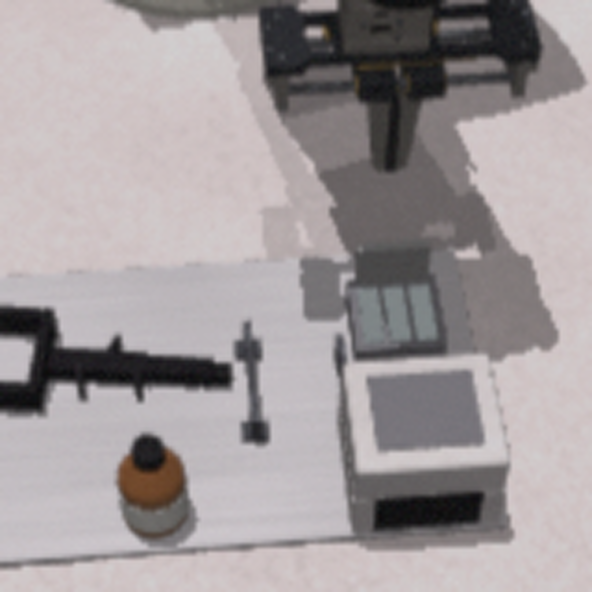

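```bash
python3 -m pendant '[0,0,0.025,0,0,0,0, 0,0,0.025,0,0,0,0, 0,0,0.025,0,0,0,0, 0,0,0,0,0,0,0, -0.005,0,0,0,0,0,0, -0.005,0,0,0,0,0,0, -0.005,0,0,0,0,0,0, -0.005,0,0,0,0,0,0]'
python3 -m pendant '[-0.005,0,0,0,0,0,0, -0.005,0,0,0,0,0,0, -0.005,0,0,0,0,0,0, -0.005,0,0,0,0,0,0, -0.005,0,0,0,0,0,0, -0.005,0,0,0,0,0,0, -0.005,0,0,0,0,0,0, 0,0,0,0,0,0,0]'
python3 - <<'E'
from h import *
s=ctrl.get_state();print(s['position'],s['wrist_force'],s['moment'])
im=ctrl.get_image('scene');cv2.imwrite('pics/s16.png',cv2.resize((im[100:260,245:405]*1.2).clip(0,255).astype('uint8'),None,fx=3.7,fy=3.7,interpolation=cv2.INTER_CUBIC))
E
```

```text
clock: 31.95
position: [0.4464, 0.124, 0.0396]
eef_rot: [0.005, 1.0, 0.0, 0.001]
wrist_force: [-0.3, 0.7, 0.2]
gripper_width: 0.0002
clock: 32.75
position: [0.4811, 0.1235, 0.0387]
eef_rot: [0.005, 1.0, 0.0, 0.0]
wrist_force: [0.2, 0.5, 0.5]
gripper_width: 0.0003
[0.4810586  0.12351557 0.03867269] [0.21673191 0.54922104 0.54363789] [ 0.02395798 -0.0013328  -0.0213254 ]
```

View pics/s16.png

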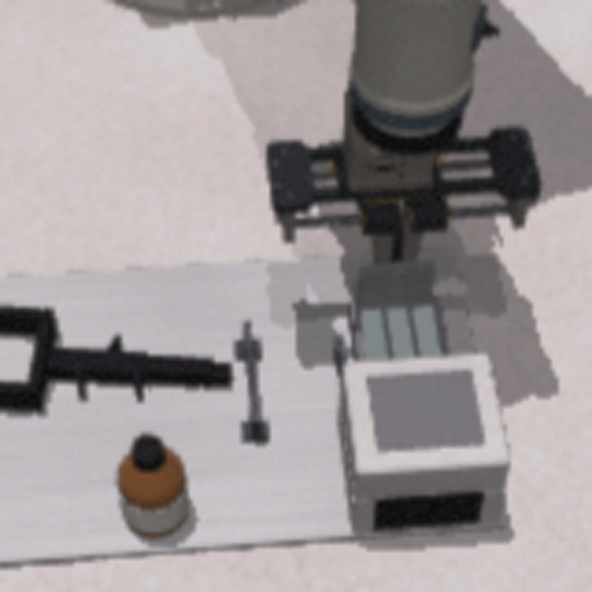

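```bash
python3 -m pendant '[-0.004,0,0,0,0,0,0, -0.004,0,0,0,0,0,0, -0.004,0,0,0,0,0,0, -0.004,0,0,0,0,0,0, -0.004,0,0,0,0,0,0, -0.004,0,0,0,0,0,0, -0.004,0,0,0,0,0,0, 0,0,0,0,0,0,0]'
python3 -m pendant '[-0.003,0,0,0,0,0,0, -0.003,0,0,0,0,0,0, -0.002,0,0,0,0,0,0, -0.002,0,0,0,0,0,0, -0.002,0,0,0,0,0,0, 0,0,0,0,0,0,0, 0,0,0,0,0,0,0, 0,0,0,0,0,0,0]'
python3 - <<'E'
from h import *
s=ctrl.get_state();print(s['position'],s['wrist_force'],s['moment'])
im=ctrl.get_image('scene');cv2.imwrite('pics/s17.png',cv2.resize((im[100:260,245:405]*1.2).clip(0,255).astype('uint8'),None,fx=3.7,fy=3.7,interpolation=cv2.INTER_CUBIC))
E
```

```text
clock: 33.6
position: [0.5091, 0.1233, 0.0388]
eef_rot: [0.005, 1.0, 0.0, 0.001]
wrist_force: [-0.2, 0.2, -0.3]
gripper_width: 0.0005
clock: 34.4
position: [0.5205, 0.1232, 0.0388]
eef_rot: [0.005, 1.0, 0.0, 0.0]
wrist_force: [-1.0, 0.4, 0.2]
gripper_width: 0.0003
[0.52045422 0.12316727 0.03877599] [-0.98532804  0.37993372  0.18956976] [-0.00187755  0.00367953 -0.03633373]
```

View pics/s17.png

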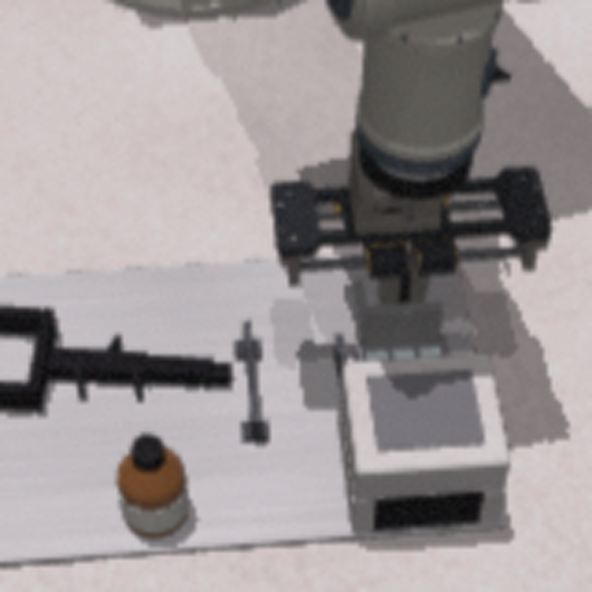

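```bash
python3 -m pendant '[-0.002,0,0,0,0,0,0, -0.002,0,0,0,0,0,0, -0.002,0,0,0,0,0,0, -0.002,0,0,0,0,0,0, -0.001,0,0,0,0,0,0, -0.001,0,0,0,0,0,0, 0,0,0,0,0,0,0, 0,0,0,0,0,0,0]'
python3 - <<'E'
from h import *
s=ctrl.get_state();print(s['position'],s['wrist_force'],s['moment'])
E
```

```text
clock: 35.25
position: [0.5217, 0.1226, 0.0376]
eef_rot: [0.005, 1.0, -0.001, -0.008]
wrist_force: [-28.0, 5.5, 20.2]
gripper_width: 0.0003
[0.52170412 0.12259265 0.03763524] [-28.02022213   5.53149962  20.21210634] [ 0.69836233  4.1040968  -0.03257979]
```

```bash
python3 -m pendant '[0.003,0,0,0,0,0,0, 0.005,0,0,0,0,0,0, 0.01,0,0,0,0,0,0, 0.015,0,0,0,0,0,0, 0.02,0,-0.005,0,0,0,0, 0.01,0,-0.03,0,0,0,0, 0,0,-0.04,0,0,0,0, 0,0,-0.04,0,0,0,0]'
python3 -m pendant '[0.03,0,-0.03,0,0,0,0, 0.03,0,0,0,0,0,0, 0.03,0.04,0,0,0,0,0, 0,0.04,0,0,0,0,0, 0,0.04,0,0,0,0,0, 0,0.04,0,0,0,0,0, 0,0.04,0,0,0,0,0, 0,0,0,0,0,0,0]'
python3 - <<'E'
from h import *
s=ctrl.get_state();print(s['position'],s['wrist_force'])
for n in('scene','top'):
  im=ctrl.get_image(n);cv2.imwrite(f'pics/{n}18.png',im)
  c=im[150:260,225:385] if n=='scene' else im[160:265,255:405]
  cv2.imwrite(f'pics/{n}18c.png',cv2.resize((c*1.4).clip(0,255).astype('uint8'),None,fx=5,fy=5,interpolation=cv2.INTER_CUBIC))
E
```

```text
clock: 36.05
position: [0.4664, 0.1235, 0.1548]
eef_rot: [0.005, 1.0, -0.0, -0.0]
wrist_force: [0.4, 0.7, -0.2]
gripper_width: 0.0003
clock: 36.85
position: [0.3796, 0.3288, 0.1841]
eef_rot: [0.004, 1.0, 0.001, 0.001]
wrist_force: [0.1, -0.8, -0.2]
gripper_width: 0.0005
[0.37960552 0.32879804 0.18408668] [ 0.05315468 -0.7602399  -0.24166506]
```

View pics/scene18c.png

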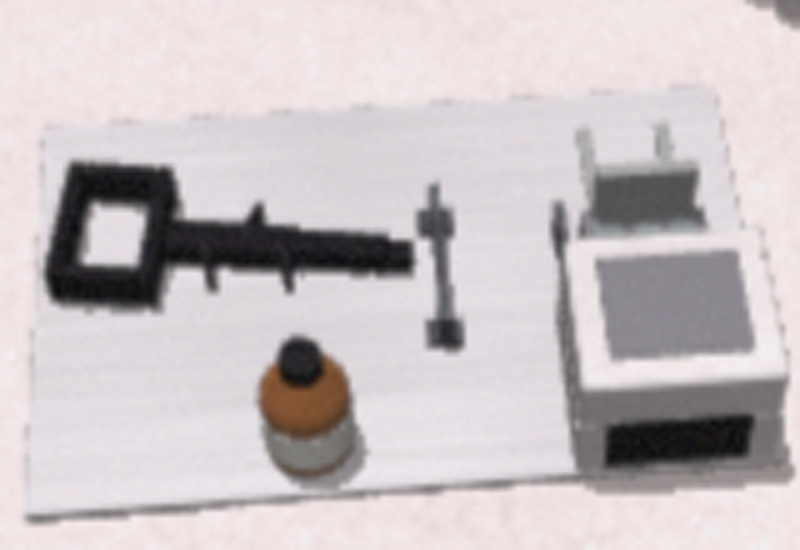

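View pics/top18c.png

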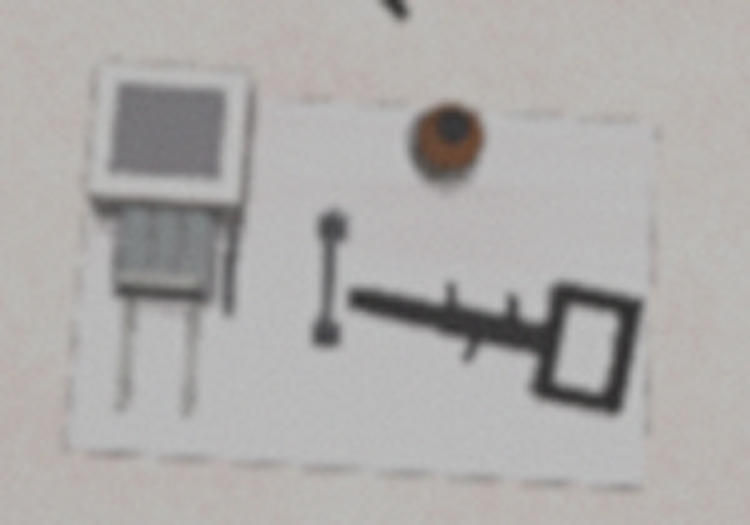

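```bash
python3 - <<'E'
from h import *
z=.07
def edge(path,gain=1):
    pass
a=cv2.imread('pics/top0.png');b=cv2.imread('pics/top18.png')
for nm,im,r in(('0',a,range(226,246)),('18',b,range(208,228))):
    g=im[:,282:294].mean(axis=(1,2)); print(nm,[(i,round(g[i])) for i in r])
a=cv2.imread('pics/scene0.png');b=cv2.imread('pics/scene18.png')
for nm,im,r,c in(('s0',a,range(158,192),slice(344,358)),('s18',b,range(174,202),slice(348,360))):
    g=im[:,c].mean(axis=(1,2)); print(nm,[(i,round(g[i])) for i in r])
for r in(236.5,218,217.5,218.5):print(r,pix2z('top',(288,r),z)[:2])
E
```

```text
0 [(226, 89), (227, 90), (228, 90), (229, 90), (230, 90), (231, 90), (232, 93), (233, 100), (234, 101), (235, 85), (236, 70), (237, 82), (238, 102), (239, 112), (240, 118), (241, 123), (242, 126), (243, 128), (244, 130), (245, 130)]
18 [(208, 91), (209, 91), (210, 92), (211, 90), (212, 91), (213, 93), (214, 98), (215, 103), (216, 99), (217, 79), (218, 60), (219, 70), (220, 97), (221, 112), (222, 118), (223, 123), (224, 126), (225, 127), (226, 128), (227, 128)]
s0 [(158, 164), (159, 164), (160, 163), (161, 162), (162, 163), (163, 163), (164, 157), (165, 138), (166, 118), (167, 95), (168, 64), (169, 58), (170, 58), (171, 58), (172, 59), (173, 60), (174, 59), (175, 59), (176, 63), (177, 77), (178, 98), (179, 105), (180, 106), (181, 105), (182, 104), (183, 103), (184, 104), (185, 105), (186, 106), (187, 105), (188, 103), (189, 103), (190, 103), (191, 102)]
s18 [(174, 153), (175, 150), (176, 151), (177, 148), (178, 147), (179, 146), (180, 147), (181, 147), (182, 138), (183, 122), (184, 105), (185, 69), (186, 60), (187, 60), (188, 59), (189, 61), (190, 61), (191, 60), (192, 61), (193, 63), (194, 76), (195, 98), (196, 118), (197, 147), (198, 162), (199, 162), (200, 151), (201, 115)]
236.5 [0.46548046 0.11193812]
218 [0.5273376 0.116152 ]
217.5 [0.52902377 0.11626738]
218.5 [0.52565221 0.1160367 ]
```

The wedge is flat on the plate with its nose at scene-crop (410,255), short of the gate at (435,265). The carriage stalled hard at the stop at 28 N. Last, I'll check the bystanders for movement, then hand in.

```bash
python3 - <<'E'
from h import *
for t in['reagent','slide_box','dish','beaker']:
  for n in('scene','top'):
    d=ctrl.recognise(t,n);print(t,n,d and np.round(d[0]['centre'],1))
print(ctrl.get_state()['clock'],ctrl.get_state()['wrist_force'])
ctrl.job_done()
E
```

```text
reagent scene [286.  233.6]
reagent top [342.9 185.1]
slide_box scene [160.9 193. ]
slide_box top [440.8 243.4]
dish scene [439.4 158. ]
dish top []
beaker scene [467.6 198.7]
beaker top [199.8 192.3]
37.35 [-0.35653131  0.03823219 -0.53531236]
the job is handed in; nothing more can be done
```

The wedge is out of the gate and the carriage is pushed home. I handed the job in at 37 s of the 69 s allowed, with the arm well clear of everything.

**Wedge:** I gripped the rear bar of the larger black wedge's loop, swung it -x, +x, -x to free the three teeth, and drew it out. It lies flat on the plate, about 12 mm short of the gate by the arm's position and also clear of it in the last pictures. Tooth 2 jammed for a while because I had turned the loop too far. The pull took about 14 N until I eased the turn; after that it came free.

**Carriage:** I pushed the tab with closed fingers until it stopped hard at 28 N. The pictures show about 60 mm of travel, not 70. I take this to mean it did not start fully out, since its final position fits fully home. I did not push a second time to confirm.

**Bystanders:** The detected centres are within about 3 pixels (up to about 10 mm) of where they started, which is the detector's scatter. The bottle, the closest one, looks unmoved in the pictures. The dish was not detected in the last top picture, but in the scene view it was in place.

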